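Mark a squared stack of punching boards on two edges

ROBOT

A 6-joint arm with a two-finger parallel gripper is mounted at the origin on the work surface. World frame = base frame: x ahead of the robot, y to its left, z up, the work surface at z = 0. Lengths are in mm, angles in rad, forces in N, time in s.
With the tool pointing down it reaches from about 350 to 725 mm from the base axis. Payload 4.3 kg.
Tool frame: the origin (TCP) lies midway between the tips of the shut fingers; the grasp point (between the pads) lies 19 mm behind it; z points along the fingers, y is the line along which they close (so a half turn about z gives the same grasp; the last joint's range is limited). The gripper opens to 85 mm and grips with 20 to 120 N. Pads are 22 mm wide; open, the fingers measure 114 mm over their backs; the gripper's body (76 mm by 85 mm) begins 54 mm behind the grasp point. The pads swing forward as they close: fully open they stand 13 mm farther back than shut.
Start: joints at [1.083, 0.377, 0.081, 1.274, 0, 1.46], TCP at [212.114, 534.485, 231.329] pointing down, gripper open.
Joint ranges: [-2.72, 2.72], [-0.84, 1.66], [-1.02, 1.22], [-1.77, 2.12], [-1.37, 1.28], [-3.14, 3.14]. Speed limits (rad/s): [2.57, 2.57, 3.14, 3.14, 3.14, 3.14].

INTERFACE

Orientations are given as a 3x3 rotation matrix whose columns are the frame's x, y, z axes.
In Python, from plant import arm gives the robot as it stands.
- The arm moves only by the tool arm_command, never from a script. Its argument "moves" is one flat list of numbers, 5 for each row, row after row: the shift along the tool's x, y, z scaled (see below), then the turn about the tool's z scaled (see below), then the opening, from 0 (shut) to 1 (fully open). In form: [tx, ty, tz, twist, fingers, tx, ty, tz, twist, fingers, ...]. A call has exactly 8 rows; each row is the pose to reach, as a shift and turn from the pose commanded when the call began, along the tool's axes at that moment; what a row does not reach only later rows make up. The controller multiplies each number of a shift by 40 cm and each number of a turn by 90 degrees. A row lasts 1/12 s, in which the tool goes at most 41.7 mm and 7.16 degrees, less where a joint would pass 70% of its speed; a pose out of reach is approached as far as the arm can. A call with a number of a shift or a turn outside -1 to 1 is refused whole. A call with a gripper value outside its range is refused whole. The fingers move at their own pace and stop on an object; "force" is the grip in N (left out, the last holds). Time passes only in rows, so rows that repeat a pose let the fingers close, or fill a call up. It gives the time, the measured TCP pose, the force, the opening and the grip force at its end, in the units of the state.
- arm.sense(): the state, without advancing time (a new reading comes with each control period).
- arm.get_image(name): name is "scene" or "top" or "wrist"; returns (picture, depth): 420x560x3 uint8, red, green, blue; 420x560 float32, mm along the optical axis (not along the pixel's ray), 0 where there is no reading.
- arm.calibration(name): a dict with "fx", "fy", "cx", "cy" (pixels), "dist" ([k1, k2, p1, p2, k3] as OpenCV has them; the pictures are not rectified), "eye" and "orientation" of the camera in the world; the wrist camera has in their place "tool_from_camera" (4x4, takes a point from camera to tool coordinates, whose origin is the TCP and whose axes are the flange's). Camera axes: x right, y up, looking along -z (the intrinsics and any distortion apply to the point x, -y, -z); pixel columns grow to the right and rows downward; lengths in mm; the calibration is good to about 2 mm. A picture is of the moment at which its call begins: read the wrist's pose just before it. calibration takes no time and is no camera call.
- arm.close_job(): hands the job in; it is judged then, once.
The state is a dict: "time": time; "joints": joint angles; "joint_vel": joint speeds; "joint_torque": joint torques, N m; "eef_pos": TCP position; "eef_rot": TCP orientation; "contact_force": force on the tool from outside, world axes, zero at the start; "wrist_torque": the same for the moment, N m; "gripper_width": opening from 0.0 (shut) to 1.0 (fully open); "gripper_force": force on a finger pad.
Only numpy, scipy, OpenCV 4.12 (cv2) and the standard library are available. Lean on these libraries where they do the work, as an engineer would, in place of code of your own. Each camera call takes 0.05 s, during which the arm holds its last target. There are 200 camera calls.

TASK

Swing the turntable to its home stop, stack all the white boards flat in its corner fence and tap them until every edge is snug against the fence and flush; then squeeze the marking gun's trigger fully for about half a second and let it spring back. Turn the turntable to its other stop so that the long edges face the gun, and squeeze and release the trigger again; the boards must be flush against the fence whenever you fire. Finally lay all the boards flat in the grey tray and leave the bystanders on the table alone.

Things in the scene. Friction and masses are not known exactly. Their poses are not given: they have to be found in the camera images.
- board1: loose white plastic punching board, 110 x 64 x 10 mm, about 70 g, all alike; two or three are present. Origin at the centre of its underside, x along the 110 mm, y along the 64 mm, z up
- board2: loose white plastic punching board, 110 x 64 x 10 mm, about 70 g, all alike; two or three are present. Origin at the centre of its underside, x along the 110 mm, y along the 64 mm, z up
- board3: loose white plastic punching board, 110 x 64 x 10 mm, about 70 g, all alike; two or three are present. Origin at the centre of its underside, x along the 110 mm, y along the 64 mm, z up
- station: fixed plywood baseboard, 370 x 240 x 12 mm, with a turntable and a yellow laser marking gun clamped on its side. Origin on the turntable's axis at table height; x points towards the gun, z up. The gun's barrel (42 mm thick, its centre 50 mm above the table) lies along the x axis from x = 104 to 260 mm; its black grip stands off it level along +y, to y = 120 mm
- deck (a point): centre of the turntable's flat top, a steel disc of 184 mm diameter, top 30 mm above the table. Turns with the disc; at joint value 0 its axes match the station's. On it, an aluminium fence, 8 mm thick, 40 mm tall: two posts stop a board's long edge at deck y = -22 mm (posts at x = -68 to -48 and 22 to 42 mm, open between), a wall stops a short edge at x = -68 mm (y = -8 to 28 mm)
- corner (a point): on the disc's top, turning with it: where the centre of a board's underside comes to lie (seen from above) when the board is snug against both fences, at deck x = -13, y = 10 mm; a snug board has its length along deck x and its free edges at deck x = 42 and y = 42 mm
- turntable (a joint): angle of the turntable, rad: 0 = home stop (the boards' free short edges face the gun's lens), 1.57 = the other stop (their free long edges face it); grows clockwise seen from above. Stiff: stays where it is left; about 4 N at the peg turns it
- peg (a point): top of the upright steel crank peg on the turntable, 14 mm diameter with a 20 mm blue cap over its top 12 mm; its top is 70 mm above the disc; on the disc at deck x = 54, y = -54 mm, 76 mm from the axis. Push or grip it to turn the disc
- lens (a point): red lens at the muzzle of the gun, 103 mm from the turntable's axis, 50 mm above the table; faces the turntable
- squeeze (a point): where to pinch grip and trigger together from above, 50 mm above the table: midway between the back of the grip and the front of the fully squeezed trigger, which are then 41 mm apart (56 mm with the trigger at rest, when the trigger stands out on the side towards the turntable). Close along the station's x axis. Grip and trigger are 28 and 22 mm thick in height
- trigger (a joint): angle of the orange sprung trigger, a bar 78 mm long and 10 mm thick lying level beside the grip, hinged about the vertical at its barrel end: 0 at rest, 0.28 rad fully squeezed against its stop (about 11 N at the squeeze point); counts as squeezed above 0.22 and as released below 0.04
- tray: loose grey open tray, 200 x 150 x 25 mm outside, 5 mm walls and floor, 600 g. Origin at the centre of its underside, x along the 200 mm
- maul: bystander: dark wooden maul standing upright, 64 mm diameter, 200 mm tall; origin under its centre
- bottle: bystander: clear water bottle, 66 mm diameter, 210 mm tall; origin under its centre
- tape: bystander: roll of yellow tape lying flat, 90 mm diameter, 20 mm tall; origin under its centre
- phone: bystander: black phone, 150 x 72 x 9 mm; origin under its centre
- redbox: bystander: red box, 100 x 70 x 35 mm; origin under its centre
- brush: bystander: brush lying flat; origin under it
Not all that is in view belongs to the job. What is shaped like the board2 but brown or orange is not meant.

How it is judged:
By the outcome, as a careful person would: the job done as asked, in the order asked, and still so for the second after the job is handed in, with the robot touching nothing.
Of board1, board2, board3 only 2 to 3 are there at a start; the rules pass over those that are not, and their reading is None.
At some moment in a run one of board1, board2, board3, tray may be knocked a few centimetres aside while the robot is not near it.
It also fails if it takes over 210 s, if anything falls off the work surface, if the arm or the gripper's body presses on something with over 40 N, if the wrist force passes 120 N, or if a joint passes its speed limit or range.

## Working session

There is one attempt and no reset: what is moved stays moved. The work goes in short steps, Python scripts to look and compute and a tool call to move; the robot and the scene stay as the last step left them, time stands still between calls to the robot, and variables do not carry over. Pictures are saved under pics/ and viewed, at most 14 in all, crops included, and the job is handed in when it is done.

Besides the shell and the picture viewer there is one more tool, called after "Emit:" as name(argument=value, ...) on one line, values as JSON. arm_command: Moves the arm, as the interface text tells. Shifts and turns lie within -1 to 1; 1 stands for 40 cm of shift or 90 degrees of turn. Its arguments: {"type":"object","properties":{"moves":{"type":"array","items":{"type":"number","minimum":-1,"maximum":1}},"force":{"type":"number"}},"required":["moves"]}

```bash
ls; mkdir -p pics
python3 - <<'E'
from plant import arm
import cv2,numpy as np
s=arm.sense()
print(s['time'],s['eef_pos'],np.round(s['eef_rot'],3).tolist())
for n in ("scene","top","wrist"):
    im,d=arm.get_image(n); np.savez(f'pics/{n}0.npz',im=im,d=d)
    cv2.imwrite(f'pics/{n}0.png',im[:,:,::-1])
    c=arm.calibration(n); print(n,{k:np.round(v,3).tolist() for k,v in c.items()})
E
```

```text
pics
0.0 [211.79715786 533.86070156 230.34681804] [[-0.929, 0.369, -0.001], [0.369, 0.929, -0.002], [0.0, -0.002, -1.0]]
scene {'fx': 452.959, 'fy': 452.959, 'cx': 276.327, 'cy': 217.101, 'dist': [-0.083, 0.0, 0.0, 0.0, 0.0], 'eye': [1598.988, -375.854, 1171.667], 'orientation': [[0.287, -0.671, 0.683], [0.958, 0.194, -0.212], [0.01, 0.715, 0.699]]}
top {'fx': 518.626, 'fy': 518.626, 'cx': 281.117, 'cy': 208.034, 'dist': [0.053, 0.0, 0.0, 0.0, 0.0], 'eye': [235.058, -43.076, 1467.579], 'orientation': [[0.012, 0.98, -0.197], [-1.0, 0.008, -0.017], [-0.015, 0.197, 0.98]]}
wrist {'fx': 322.165, 'fy': 322.165, 'cx': 280.42, 'cy': 214.138, 'dist': [-0.016, 0.0, 0.0, 0.0, 0.0], 'tool_from_camera': [[0.001, 0.946, 0.324, 84.908], [1.0, -0.001, 0.0, -1.11], [0.0, 0.324, -0.946, -143.613], [0.0, 0.0, 0.0, 1.0]]}
```

View pics/top0.png

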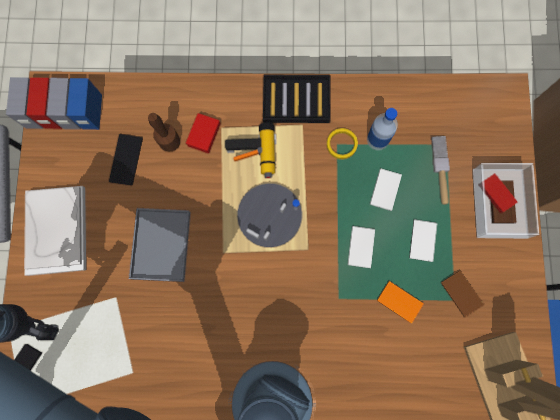

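View pics/scene0.png

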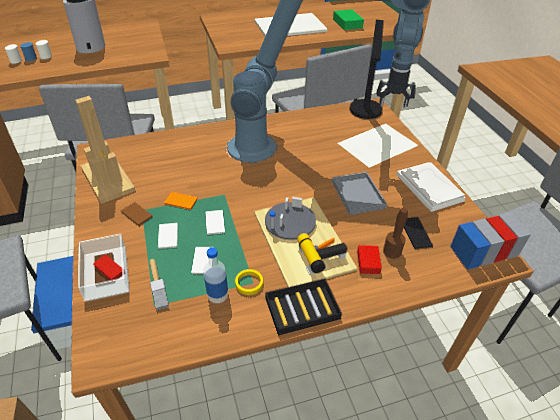

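Top picture: boards are the white rectangles at (386,190), (362,247) and (424,241) on the green mat. Could be mistaken for them: the orange board (400,302), brown boards (462,293) and (502,205), the white box (54,230) and the paper (75,350). The turntable is at (269,215), the blue peg cap at (296,203), the gun at (267,150) with its trigger at (247,155), and the tray at (160,245).

```bash
cat > h.py <<'E'
from plant import arm
import cv2, numpy as np
def cam(name, s=None):
    c=arm.calibration(name); K=np.array([[c['fx'],0,c['cx']],[0,c['fy'],c['cy']],[0,0,1]]); D=np.array(c['dist'],float)
    if name=='wrist':
        T=np.array(c['tool_from_camera']); R=np.array(s['eef_rot']); return K,D,R@T[:3,3]+s['eef_pos'],R@T[:3,:3]
    return K,D,np.array(c['eye']),np.array(c['orientation'])
def rays(cm,px):
    K,D,e,R=cm; u=cv2.undistortPoints(np.array(px,float).reshape(-1,1,2),K,D).reshape(-1,2)
    d=np.c_[u[:,0],-u[:,1],-np.ones(len(u))]@R.T
    return e,d
def plane(cm,px,z):
    e,d=rays(cm,px); return e+d*((z-e[2])/d[:,2])[:,None]
def tri(c1,p1,c2,p2):
    e1,d1=rays(c1,[p1]); e2,d2=rays(c2,[p2]); A=np.c_[d1[0],-d2[0]]
    t=np.linalg.lstsq(A,e2-e1,rcond=None)[0]; a=e1+d1[0]*t[0]; b=e2+d2[0]*t[1]
    return (a+b)/2,np.linalg.norm(a-b)
def proj(cm,P):
    K,D,e,R=cm; p=(np.atleast_2d(P)-e)@R; p=p*[1,-1,-1]
    return cv2.projectPoints(p.reshape(-1,1,3),np.zeros(3),np.zeros(3),K,D)[0].reshape(-1,2)
def shot(name,f=None):
    s=arm.sense(); im,d=arm.get_image(name)
    if f: cv2.imwrite(f'pics/{f}.png',im[:,:,::-1])
    return cam(name,s),im,d,s
def blobs(im,lo,hi,amin=30,k=0):
    m=cv2.inRange(cv2.cvtColor(im,cv2.COLOR_RGB2HSV),np.array(lo),np.array(hi))
    if k: m=cv2.morphologyEx(m,cv2.MORPH_OPEN,np.ones((k,k),np.uint8))
    cs=[c for c in cv2.findContours(m,cv2.RETR_EXTERNAL,cv2.CHAIN_APPROX_NONE)[0] if cv2.contourArea(c)>=amin]
    return sorted(cs,key=cv2.contourArea,reverse=True)
def cen(c):
    M=cv2.moments(c); return np.array([M['m10']/M['m00'],M['m01']/M['m00']])
def rect(cm,c,z):
    p=plane(cm,c.reshape(-1,2),z)[:,:2].astype(np.float32); (x,y),(w,h),a=cv2.minAreaRect(p)
    if w<h: w,h,a=h,w,a+90
    return np.round([x,y,w,h,(a+90)%180-90],1)
E
python3 - <<'E'
from h import *
T,S=cam('top'),cam('scene')
t=np.load('pics/top0.npz')['im']; s=np.load('pics/scene0.npz')['im']
td=np.load('pics/top0.npz')['d']
def h(cm,d,p):
    r,c=int(round(p[1])),int(round(p[0])); K,D,e,R=cm; _,dd=rays(cm,[p]); return (e+dd[0]*d[r,c])
W=((0,0,190),(179,50,255))
bt=[c for c in blobs(t,*W,200) if 340<cen(c)[0]<455 and 140<cen(c)[1]<300]
bs=[c for c in blobs(s,*W,100) if 140<cen(c)[0]<245 and 195<cen(c)[1]<300]
for c in bt:
    p=cen(c); print('board',p.round(1),rect(T,c,12),'depth pt',h(T,td,p).round(1))
    for q in bs:
        P,g=tri(T,p,S,cen(q)); 
        if g<12: print('   tri',cen(q).round(1),P.round(1),round(g,1))
B=((105,150,60),(130,255,255))
for n,cm,im in(('t',T,t),('s',S,s)): print(n,[(cen(c).round(1).tolist(),cv2.contourArea(c)) for c in blobs(im,*B,8)])
for n,cm,im in(('t',T,t),('s',S,s)):
    for nm,r in (('yel',((22,150,120),(32,255,255))),('ora',((5,180,150),(17,255,255))),('grey',((90,0,50),(125,75,130)))):
        print(n,nm,[(cen(c).round(1).tolist(),cv2.contourArea(c)) for c in blobs(im,*r,25)][:8])
print(cv2.cvtColor(t[215:216,255:256],cv2.COLOR_RGB2HSV),cv2.cvtColor(t[245:246,160:161],cv2.COLOR_RGB2HSV))
for p in ((265,220),(160,245),(296,203),(267,170),(230,230),(400,215),(134,245)): print(p,h(T,td,p).round(1))
K=4
cv2.imwrite('pics/ctop.png',cv2.resize(t[115:265,120:320],None,fx=4,fy=4,interpolation=cv2.INTER_CUBIC)[:,:,::-1])
E
```

```text
board [422.9 240.5] [ 438.5 -416.6  108.3   62.1   -8.5] depth pt [ 438.9 -418.3    5.3]
   tri [167.3 234.8] [ 438.6 -418.6    6.7] 1.3
board [361.3 247. ] [ 418.3 -244.4  108.6   62.2   -7.5] depth pt [ 417.7 -244.2   13.4]
   tri [214.5 221.3] [ 418.5 -244.9    7.1] 0.2
board [385.7 189.2] [ 585.7 -317.4  108.5   62.1  -16.8] depth pt [ 586.  -317.9    8.7]
   tri [201.  260.5] [ 586.9 -321.9    3.1] 5.8
t [([83.8, 102.2], 1234.5), ([555.3, 333.0], 540.0), ([376.9, 140.7], 130.5), ([390.6, 113.8], 97.0), ([295.5, 202.6], 28.0)]
s [([53.4, 293.3], 2358.0), ([469.8, 245.2], 1095.5), ([216.6, 289.3], 239.0), ([385.0, 59.5], 218.5), ([211.6, 252.4], 72.5), ([33.8, 329.1], 19.5), ([271.9, 213.4], 15.0)]
t yel [([341.7, 143.1], 707.5), ([266.9, 144.9], 363.5), ([267.5, 167.6], 112.5)]
t ora [([400.2, 302.0], 912.5), ([245.2, 155.1], 77.0)]
t grey [([271.4, 393.2], 3659.0), ([159.7, 244.4], 3585.5), ([34.5, 396.5], 3392.5), ([268.7, 215.1], 2954.5), ([4.1, 183.5], 805.0), ([5.7, 327.6], 223.0), ([64.1, 117.8], 223.0), ([24.2, 120.5], 129.5)]
s yel [([248.7, 281.7], 544.5), ([309.4, 250.9], 253.5), ([301.8, 237.2], 45.0), ([280.2, 310.3], 38.5), ([301.9, 304.6], 32.0), ([323.9, 300.3], 29.5)]
s ora [([326.3, 243.1], 53.0), ([177.1, 205.2], 36.5)]
s grey [([290.0, 86.0], 6697.5), ([84.7, 110.4], 3759.5), ([413.6, 41.1], 1830.0), ([358.1, 193.1], 1359.0), ([289.4, 220.8], 1275.5), ([85.1, 25.3], 1238.5), ([540.3, 167.8], 582.5), ([489.7, 120.1], 475.5)]
[[[117  24  95]]] [[[108  19 131]]]
(265, 220) [490.   27.2  24.8]
(160, 245) [419.8 326.4  -1.1]
(296, 203) [523.7 -59.2 101.6]
(267, 170) [623.4  21.8  71.4]
(230, 230) [462.3 126.5  13.8]
(400, 215) [ 513.2 -358.8   -4. ]
(134, 245) [417.3 395.5  14.5]
```

View pics/ctop.png

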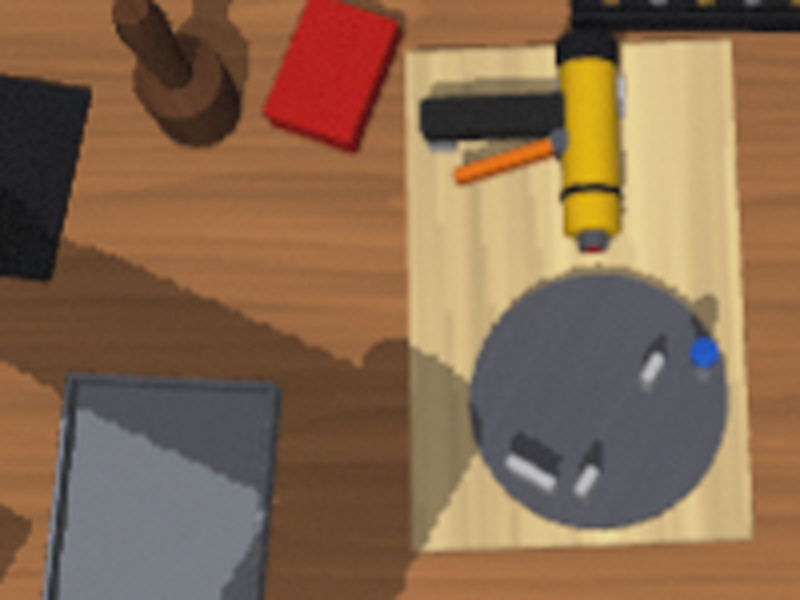

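The crop shows the fence wall at (530,472), posts at (588,478) and (652,365), the blue peg cap at (704,352), the orange trigger from (458,176) to (560,142) and the black grip at (490,117). The turntable stands about 30° clockwise of home. Next I fit the station and move over it for a wrist view.

```bash
cat > go.py <<'E'
# python3 go.py x y z yaw  : numbers for the next move from the commanded pose; the pose is stored in cmd.json
import json,sys,numpy as np,os
def goto(*g):
    c=json.load(open('cmd.json')) if os.path.exists('cmd.json') else [212.114,534.485,231.329,158.35]
    g=[float(v) if v is not None else c[i] for i,v in enumerate(g)]
    a=np.radians(c[3]); X=np.array([np.cos(a),np.sin(a),0]); Y=np.array([np.sin(a),-np.cos(a),0]); Z=np.array([0,0,-1.])
    d=np.array(g[:3])-c[:3]; q=np.round(np.array([d@X,d@Y,d@Z])/400,3)
    dy=(c[3]-g[3]+180)%360-180; tw=round(dy/90,3)
    n=np.array(c[:3])+400*(q[0]*X+q[1]*Y+q[2]*Z)
    json.dump([*n,c[3]-90*tw],open('cmd.json','w'))
    print('from',np.round(c,1),'shift',q.tolist(),'twist',tw,'rows min',round(max(400*np.linalg.norm(q)/41.7,abs(dy)/7.16),1))
if __name__=='__main__':
    a=[None if v=='-' else v for v in sys.argv[1:]]
    for i in range(0,len(a),4): goto(*a[i:i+4])
E
python3 - <<'E'
from h import *
T,S=cam('top'),cam('scene')
t=np.load('pics/top0.npz')['im']; s=np.load('pics/scene0.npz')['im']
g=blobs(t,(90,0,50),(125,75,130),500)
for c in g:
    p=cen(c)
    if abs(p[0]-160)<8: print('tray',rect(T,c,25))
    if abs(p[0]-269)<8:
        w=plane(T,cv2.convexHull(c).reshape(-1,2),30); (x,y),r=cv2.minEnclosingCircle(w[:,:2].astype(np.float32)); e=cv2.fitEllipse(w[:,:2].astype(np.float32)); print('disc',x,y,r,e)
b=blobs(t,(12,40,120),(28,140,255),2000,3)
for c in b[:4]: print('ply',cen(c).round(),rect(T,c,12))
pt=[295.5,202.6]; print('peg',*tri(T,pt,S,[271.9,213.4]))
y=blobs(t,(22,150,120),(32,255,255),100)
c=[c for c in y if 250<cen(c)[0]<285]; print('barrel',rect(T,np.vstack(c),60))
o=[c for c in blobs(t,(5,180,150),(17,255,255),25) if cen(c)[0]<260][0]; print('trig',rect(T,o,55))
E
python3 go.py 520 40 260 180
```

```text
disc 4.4275288581848145 0.8584555387496948 104.38768768310547 ((4.995693206787109, 0.7394344210624695), (205.09579467773438, 207.9215087890625), 15.236645698547363)
tray [419.4 321.1 196.  150.7  -2.1]
disc 505.0924377441406 14.89387035369873 89.83306121826172 ((505.010498046875, 15.482266426086426), (177.3450469970703, 178.85374450683594), 89.98226928710938)
ply [265. 195.] [590.7  34.7 378.7 244.7   2.7]
peg [525.76873234 -58.26351851  96.36255206] 0.7049706064671898
barrel [682.4  23.8 130.5  39.1   2.9]
trig [671.4  84.7  70.   12.2 -70.3]
from [212.1 534.5 231.3 158.4] shift [-1.171, -0.865, -0.072] twist -0.241 rows min 14.0
```

```bash
rm cmd.json; python3 go.py 366 287 260 169  520 40 260 180
```

```text
from [212.1 534.5 231.3 158.4] shift [-0.586, -0.433, -0.072] twist -0.118 rows min 7.0
from [366.1 287.  260.1 169. ] shift [-0.496, -0.533, 0.0] twist -0.123 rows min 7.0
```

Emit:
arm_command(moves=[-0.586,-0.433,-0.072,-0.118,1,-0.586,-0.433,-0.072,-0.118,1,-0.586,-0.433,-0.072,-0.118,1,-0.586,-0.433,-0.072,-0.118,1,-0.586,-0.433,-0.072,-0.118,1,-0.586,-0.433,-0.072,-0.118,1,-0.586,-0.433,-0.072,-0.118,1,-0.586,-0.433,-0.072,-0.118,1], force=40)

```text
time: 0.82
eef_pos: [369.3, 282.1, 260.7]
eef_rot: [[-0.98, 0.199, 0.002], [0.199, 0.98, -0.002], [-0.003, -0.002, -1.0]]
contact_force: [-0.3, 1.1, -0.0]
gripper_width: 0.999
gripper_force: 0.0
```

Emit:
arm_command(moves=[-0.496,-0.533,0,-0.123,1,-0.496,-0.533,0,-0.123,1,-0.496,-0.533,0,-0.123,1,-0.496,-0.533,0,-0.123,1,-0.496,-0.533,0,-0.123,1,-0.496,-0.533,0,-0.123,1,-0.496,-0.533,0,-0.123,1,-0.496,-0.533,0,-0.123,1])

```text
time: 1.48
eef_pos: [523.0, 34.9, 259.3]
eef_rot: [[-1.0, 0.005, 0.001], [0.005, 1.0, -0.002], [-0.001, -0.002, -1.0]]
contact_force: [0.7, 0.1, 0.7]
gripper_width: 1.003
gripper_force: 0.0
```

Run:
```python
from h import *
cm,im,d,s=shot('wrist','w1'); np.savez('pics/w1.npz',im=im,d=d)
print(s['time'],s['eef_pos'],np.round(s['eef_rot'],3).tolist(),s['contact_force'])
```

```text
1.4833 [523.00586544  34.85167759 259.31514349] [[-1.0, 0.005, 0.001], [0.005, 1.0, -0.002], [-0.001, -0.002, -1.0]] [0.67128053 0.12800916 0.73887047]
```

View pics/w1.png

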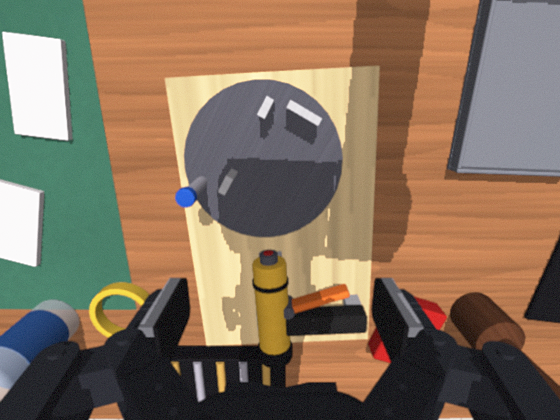

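The wrist picture (up = toward the robot) shows the disc centred near (263,158), cap at (186,197), lens at (268,257), trigger (288,305)–(348,290), grip (290..367, 305..332), and the tray at upper right. The view is clear, so I measure from it.

Run:
```python
from h import *
s=arm.sense(); print(s['time'],s['eef_pos'].round(1) if hasattr(s['eef_pos'],'round') else s['eef_pos'])
z=np.load('pics/w1.npz'); im,d=z['im'],z['d']; cm=cam('wrist',s)
T=cam('top'); hsv=cv2.cvtColor(im,cv2.COLOR_RGB2HSV)
def rob(c,z): 
    w=plane(cm,c.reshape(-1,2),z)[:,:2].astype(np.float32); return w
# disc: sample radial boundary between wood and grey via saturation
m=(hsv[:,:,1]<70).astype(np.uint8)*255; m[:70]=0; m[:, :150]=0; m[:,360:]=0; m[245:]=0
c=max(cv2.findContours(m,cv2.RETR_EXTERNAL,cv2.CHAIN_APPROX_NONE)[0],key=cv2.contourArea)
w=rob(cv2.convexHull(c),30)
from scipy.optimize import least_squares
f=least_squares(lambda p:np.hypot(*(w-p[:2]).T)-p[2],[500,20,92],loss='soft_l1',f_scale=1); print('disc',f.x.round(1))
b=blobs(im,(105,150,60),(130,255,255),20); 
for q in b: 
    if abs(cen(q)[0]-186)<10: print('peg',cen(q),*tri(cm,cen(q),T,[295.5,202.6]),'z100',plane(cm,[cen(q)],100),plane(T,[[295.5,202.6]],100))
y=[q for q in blobs(im,(20,150,100),(32,255,255),100) if 240<cen(q)[0]<300 and cen(q)[1]<360]
print('barrel',[rect(cm,q,50) for q in y],rect(cm,np.vstack(y),50))
o=[q for q in blobs(im,(5,180,150),(17,255,255),50) if 280<cen(q)[0]<360]
for q in o: print('trig',rect(cm,q,61), rob(q,61)[[q[:,0,0].argmin(),q[:,0,0].argmax()]])
# grip: black pixels
k=((hsv[:,:,2]<45)).astype(np.uint8)*255; k[:290]=0;k[345:]=0;k[:,:285]=0;k[:,372:]=0
q=max(cv2.findContours(k,cv2.RETR_EXTERNAL,cv2.CHAIN_APPROX_NONE)[0],key=cv2.contourArea); print('grip',q.reshape(-1,2).min(0),q.reshape(-1,2).max(0),rect(cm,q,64))
# red lens
for q in blobs(im,(0,150,80),(6,255,255),5): print('red',cen(q),plane(cm,[cen(q)],50).round(1))
for p in ((263,190),(330,315),(268,300),(186,197),(200,90)): 
    _,dd=rays(cm,[p]); print(p,(cm[2]+dd[0]*d[p[1],p[0]]).round(1))
# fence: bright low-sat blobs on disc
n=((hsv[:,:,1]<40)&(hsv[:,:,2]>140)).astype(np.uint8)*255
for q in cv2.findContours(n,cv2.RETR_EXTERNAL,cv2.CHAIN_APPROX_NONE)[0]:
    if cv2.contourArea(q)>20 and 180<cen(q)[0]<345 and 80<cen(q)[1]<240: print('fence',cen(q).round(),rect(cm,q,70))
mt=blobs(im,(90,0,60),(125,75,150),3000)
for q in mt: print(cen(q),rect(cm,q,25))
cv2.imwrite('pics/c1.png',cv2.resize(im[235:345,230:390],None,fx=4,fy=4,interpolation=cv2.INTER_CUBIC)[:,:,::-1])
```

```text
1.5333 [522.   36.5 259.3]
disc [502.5  15.3  92. ]
peg [185.74488568 196.42178099] [524.9013434  -58.2558044   94.22887093] 2.8276527267218365 z100 [[521.8509671  -56.70841644 100.        ]] [[525.08671225 -57.8828473  100.        ]]
barrel [array([708.2,  25.4, 102.8,  40.5,   3. ]), array([634. ,  21.6,  43.9,  40.4,   4. ])] [685.7  24.2 147.9  40.5   2.8]
trig [663.1  83.3  70.3  19.2 -71.5] [[676.2717    50.832355]
 [659.2455   118.304726]]
grip [287 306] [365 334] [693.5  91.9  99.   39.4 -86.8]
red [433.21542228 312.42962056] [[693.4 233.7  50. ]]
red [378.01351351 348.10560561] [[750.2 167.3  50. ]]
red [267.24444444 253.04444444] [[607.3  19.5  50. ]]
(263, 190) [533.8  14.9  30.6]
(330, 315) [688.4  97.6  60.9]
(268, 300) [659.   20.3  71.5]
(186, 197) [522.3 -56.4 100.5]
(200, 90) [421.2 -55.1  12.8]
fence [225. 185.] [518.  -23.   18.8   6.6 -28.9]
fence [195. 182.] [515.2 -54.8  18.4   5.  -54.6]
fence [304. 112.] [444.7  59.4  37.3   9.1  60.7]
fence [265. 107.] [439.2  20.8  21.2   9.1 -28.4]
[263.59388826 156.96182912] [503.5  15.1 182.6 181.2  89.7]
```

View pics/c1.png

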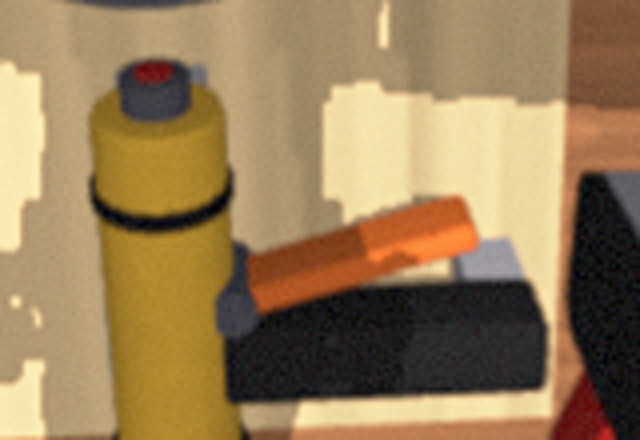

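```bash
python3 go.py 524 -58 180 130 524 -58 130 105.3 524 -58 77 105.3
```

```text
from [520.   39.8 260.1 180. ] shift [-0.01, -0.245, 0.2] twist 0.556 rows min 7.0
from [524.1 -58.2 180.1 130. ] shift [0.001, 0.0, 0.125] twist 0.274 rows min 3.4
from [523.8 -57.9 130.1 105.3] shift [-0.0, 0.0, 0.133] twist 0.0 rows min 1.3
```

Emit:
arm_command(moves=[-0.01,-0.245,0.2,0.556,1,-0.01,-0.245,0.2,0.556,1,-0.01,-0.245,0.2,0.556,1,-0.01,-0.245,0.2,0.556,1,-0.01,-0.245,0.2,0.556,1,-0.01,-0.245,0.2,0.556,1,-0.01,-0.245,0.2,0.556,1,-0.01,-0.245,0.2,0.556,1])

```text
time: 2.2
eef_pos: [523.5, -56.6, 179.8]
eef_rot: [[-0.642, 0.766, -0.001], [0.766, 0.642, 0.001], [0.001, -0.0, -1.0]]
contact_force: [-0.2, 1.0, 1.1]
gripper_width: 1.001
gripper_force: 0.0
```

Emit:
arm_command(moves=[0.001,0,0.03,0.07,1,0.001,0,0.06,0.14,1,0.001,0,0.09,0.2,1,0.001,0,0.125,0.274,1,0.001,0,0.125,0.274,1,0.001,0,0.125,0.274,1,0.001,0,0.125,0.274,1,0.001,0,0.125,0.274,1])

```text
time: 2.87
eef_pos: [524.5, -57.6, 131.1]
eef_rot: [[-0.267, 0.964, 0.002], [0.964, 0.267, -0.0], [-0.001, 0.002, -1.0]]
contact_force: [1.0, -0.7, 0.0]
gripper_width: 0.998
gripper_force: 0.0
```

Run:
```python
from h import *
cm,im,d,s=shot('wrist'); print(s['time'],s['eef_pos'])
c=[q for q in blobs(im,(105,150,60),(130,255,255),20)]
for q in c: print(cen(q),cv2.contourArea(q),plane(cm,[cen(q)],100).round(1), rect(cm,q,100))
t,im,d,_=shot('top')
for q in blobs(im,(105,150,60),(130,255,255),10): print('t',cen(q))
```

```text
2.8667 [524.53970741 -57.64888878 131.13499894]
[282.17470956 251.68856122] 746.0 [[524.  -57.9 100. ]] [524.2 -57.9  20.4  17.4 -74.5]
t [ 83.57123325 102.10650807]
t [555.33518176 333.00955022]
t [377.         140.76576577]
t [390.61979167 113.80902778]
```

Emit:
arm_command(moves=[0,0,0.133,0,1,0,0,0.133,0,1,0,0,0.133,0,1,0,0,0.133,0,0,0,0,0.133,0,0,0,0,0.133,0,0,0,0,0.133,0,0,0,0,0.133,0,0], force=20)

```text
time: 3.63
eef_pos: [524.8, -58.1, 78.0]
eef_rot: [[-0.265, 0.964, 0.002], [0.964, 0.265, -0.0], [-0.001, 0.002, -1.0]]
contact_force: [0.7, 0.3, -0.3]
gripper_width: 0.301
gripper_force: 0.0
```

Emit:
arm_command(moves=[0,0,0,0,0,0,0,0,0,0,0,0,0,0,0,0,0,0,0,0,0,0,0,0,0,0,0,0,0,0,0,0,0,0,0,0,0,0,0,0])

```text
time: 4.3
eef_pos: [525.0, -58.1, 77.9]
eef_rot: [[-0.265, 0.964, 0.002], [0.964, 0.265, -0.0], [-0.001, 0.002, -1.0]]
contact_force: [-0.2, 1.1, 5.8]
gripper_width: 0.218
gripper_force: 19.5
```

Emit:
arm_command(moves=[0.001,0.017,0,-0.056,0,0.003,0.033,0,-0.111,0,0.006,0.049,0,-0.167,0,0.012,0.065,0,-0.222,0,0.018,0.081,0,-0.278,0,0.026,0.096,0,-0.333,0,0.031,0.104,0,-0.361,0,0.031,0.104,0,-0.361,0])

```text
time: 4.97
eef_pos: [560.9, -36.2, 77.9]
eef_rot: [[-0.742, 0.67, -0.0], [0.67, 0.742, -0.004], [-0.003, -0.003, -1.0]]
contact_force: [-2.7, -2.8, 7.3]
gripper_width: 0.219
gripper_force: 19.9
```

Emit:
arm_command(moves=[0,0.003,0,0,0,0,0.005,0,0,0,0,0.007,0,0,0,0,0.007,0,0,0,0,0.007,0,0,0,0,0.007,0,0,0,0,0.007,0,0,0,0,0.007,0,0,0])

```text
time: 5.63
eef_pos: [560.9, -36.2, 77.9]
eef_rot: [[-0.74, 0.673, -0.003], [0.673, 0.74, -0.007], [-0.003, -0.007, -1.0]]
contact_force: [-7.0, -8.2, 10.8]
gripper_width: 0.218
gripper_force: 20.3
```

```bash
cat > st.py <<'E'
from plant import arm
import numpy as np
s=arm.sense(); R=s['eef_rot']; print(round(s['time'],2),np.round(s['eef_pos'],1),'yaw',round(float(np.degrees(np.arctan2(R[1][0],R[0][0]))),2),np.round(s['contact_force'],1),round(s['gripper_width'],3),round(s['gripper_force'],1))
E
python3 st.py
```

```text
5.63 [560.9 -36.2  77.9] yaw 137.72 [-7.  -8.2 10.8] 0.218 20.3
```

```bash
python3 - <<'E'
import json; json.dump([560.6,-36.2,77.0,137.8],open('cmd.json','w'))
E
python3 go.py 560.6 -36.2 140 137.8 500 0 230 180
```

```text
from [560.6 -36.2  77.  137.8] shift [0.0, 0.0, -0.158] twist 0.0 rows min 1.5
from [560.6 -36.2 140.2 137.8] shift [0.173, -0.035, -0.225] twist -0.469 rows min 5.9
```

Emit:
arm_command(moves=[0,-0.007,0,0,0,0,-0.007,0,0,0.7,0,-0.007,0,0,1,0,-0.007,0,0,1,0,-0.007,0,0,1,0,-0.007,-0.05,0,1,0,-0.007,-0.1,0,1,0,-0.007,-0.157,0,1])

```text
time: 6.3
eef_pos: [559.6, -34.5, 139.1]
eef_rot: [[-0.741, 0.671, -0.003], [0.671, 0.741, 0.001], [0.003, -0.002, -1.0]]
contact_force: [0.2, -0.5, 0.8]
gripper_width: 1.0
gripper_force: 0.0
```

Emit:
arm_command(moves=[0.173,-0.035,-0.225,-0.469,1,0.173,-0.035,-0.225,-0.469,1,0.173,-0.035,-0.225,-0.469,1,0.173,-0.035,-0.225,-0.469,1,0.173,-0.035,-0.225,-0.469,1,0.173,-0.035,-0.225,-0.469,1,0.173,-0.035,-0.225,-0.469,1,0.173,-0.035,-0.225,-0.469,1])

```text
time: 6.97
eef_pos: [499.9, 1.4, 229.5]
eef_rot: [[-1.0, 0.002, -0.0], [0.002, 1.0, 0.0], [0.0, 0.0, -1.0]]
contact_force: [0.1, 0.0, 0.2]
gripper_width: 0.999
gripper_force: 0.0
```

```bash
cat > look.py <<'E'
from h import *
from scipy.optimize import least_squares
cm,im,d,s=shot('wrist','w2'); np.savez('pics/w2.npz',im=im,d=d); print(s['time'],np.round(s['eef_pos'],1))
hsv=cv2.cvtColor(im,cv2.COLOR_RGB2HSV)
C=np.array([504,15,30.]); u,v=proj(cm,[C])[0]; print('uv',u,v)
m=(hsv[:,:,1]<70).astype(np.uint8)*255; k=np.zeros_like(m); cv2.circle(k,(int(u),int(v)),115,255,-1); m&=k
c=max(cv2.findContours(m,cv2.RETR_EXTERNAL,cv2.CHAIN_APPROX_NONE)[0],key=cv2.contourArea)
w=plane(cm,cv2.convexHull(c).reshape(-1,2),30)[:,:2]
f=least_squares(lambda p:np.hypot(*(w-p[:2]).T)-p[2],[504,15,92],loss='soft_l1',f_scale=1); print('disc',f.x.round(1))
for q in blobs(im,(105,150,60),(130,255,255),50): print('peg',plane(cm,[cen(q)],100).round(1))
n=((hsv[:,:,1]<40)&(hsv[:,:,2]>140)).astype(np.uint8)*255
for q in cv2.findContours(n,cv2.RETR_EXTERNAL,cv2.CHAIN_APPROX_NONE)[0]:
    if cv2.contourArea(q)>20 and np.hypot(*(cen(q)-[u,v]))<110: print('fence',cen(q).round(),rect(cm,q,70))
E
python3 look.py
```

```text
6.9667 [499.9   1.4 229.5]
uv 293.3033865788569 189.98085616190312
disc [504.2  13.4  92. ]
peg [[ 675.2 -273.4  100. ]]
peg [[557.9 -37.2 100. ]]
fence [263. 141.] [446.6 -15.3  21.1   8.4   2.9]
fence [301. 123.] [431.1  20.   35.6   9.2 -87.3]
```

View pics/w2.png

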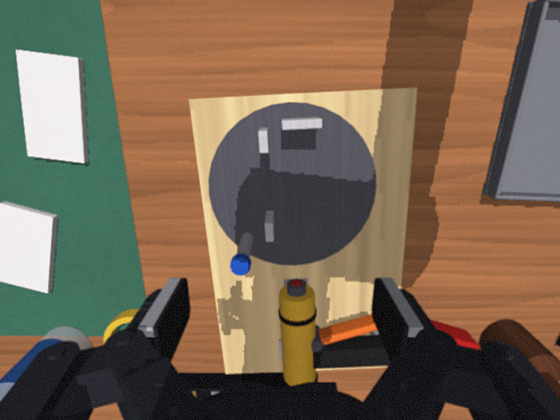

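The picture shows the turntable at home: wall (301,123), posts (263,141) and (269,225), peg (240,264), matching the fence geometry about a centre of (503.8,14.2). Next I measure the near board at (52,107) and pick it.

```bash
cat > boards.py <<'E'
from h import *
W=((0,0,175),(179,45,255))
def boards(cm,im,z=11,lo=900):
    r=[]
    for c in blobs(im,*W,lo,3):
        b=rect(cm,c,z)
        if 98<b[2]<120 and 55<b[3]<76: r.append((cen(c).round(1),b))
    return r
E
python3 - <<'E'
from boards import *
z=np.load('pics/w2.npz'); s=arm.sense(); s['eef_pos']=np.array([499.9,1.4,229.5]); cm=cam('wrist',s)
for p,b in boards(cm,z['im']): print('w',p,b)
T,im,d,_=shot('top')
for p,b in boards(T,im): print('t',p,b)
S,im2,_,_=shot('scene')
q=[c for c in blobs(im2,*W,100) if 140<cen(c)[0]<245 and 195<cen(c)[1]<300]
for p,b in boards(T,im):
    for c in q:
        P,g=tri(T,p,S,cen(c))
        if g<8: print('tri',P.round(1),g)
E
python3 go.py 418.5 -244.5 110 172.5 418.5 -244.5 -3 172.5
```

```text
w [ 50.8 105.2] [ 418.1 -246.3  110.2   64.2   -7.6]
w [ 24.7 246.9] [ 584.6 -317.9  112.4   62.   -16.3]
from [ 4.999e+02 -1.000e-01  2.302e+02  1.800e+02] shift [0.204, -0.611, 0.3] twist 0.083 rows min 6.8
from [ 418.4 -244.5  110.2  172.5] shift [-0.0, 0.0, 0.283] twist 0.0 rows min 2.7
```

Emit:
arm_command(moves=[0.204,-0.611,0.3,0.083,1,0.204,-0.611,0.3,0.083,1,0.204,-0.611,0.3,0.083,1,0.204,-0.611,0.3,0.083,1,0.204,-0.611,0.3,0.083,1,0.204,-0.611,0.3,0.083,1,0.204,-0.611,0.3,0.083,1,0.204,-0.611,0.3,0.083,1])

```text
time: 7.78
eef_pos: [415.7, -247.1, 106.9]
eef_rot: [[-0.991, 0.137, -0.004], [0.137, 0.991, 0.0], [0.004, -0.0, -1.0]]
contact_force: [0.5, -0.2, -0.3]
gripper_width: 1.003
gripper_force: 0.0
```

Run:
```python
from boards import *
cm,im,d,s=shot('wrist','w3'); print(np.round(s['eef_pos'],1))
for z in (10,12,14): print(z,[(p,b) for p,b in boards(cm,im,z)])
```

```text
[ 415.7 -247.1  106.9]
10 [(array([282.6, 214.4]), array([ 417.7, -246.5,  110.1,   63.8,   -7.6])), (array([ 80.9, 263.6]), array([ 437.9, -420.1,  111.7,   64.2,   -8.5]))]
12 [(array([282.6, 214.4]), array([ 417. , -246.4,  109.2,   63.3,   -7.6])), (array([ 80.9, 263.6]), array([ 437. , -418.6,  110.8,   63.7,   -8.5]))]
14 [(array([282.6, 214.4]), array([ 416.3, -246.3,  108.3,   62.8,   -7.6])), (array([ 80.9, 263.6]), array([ 436.2, -417.1,  109.9,   63.2,   -8.5]))]
```

View pics/w3.png

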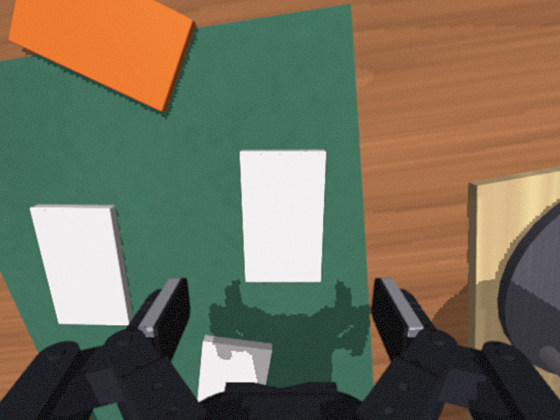

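White board at (283,214) under the gripper, with the orange one well away at (100,50). Its size fits a top face at z≈10, so I descend and grip.

Emit:
arm_command(moves=[0,-0.003,0.1,0,1,0,-0.003,0.18,0,1,0,-0.003,0.24,0,1,0,-0.003,0.27,0,1,0,-0.003,0.283,0,1,0,-0.003,0.283,0,0,0,-0.003,0.283,0,0,0,-0.003,0.283,0,0], force=40)

```text
time: 8.5
eef_pos: [419.8, -244.8, -2.0]
eef_rot: [[-0.992, 0.129, 0.002], [0.129, 0.992, -0.001], [-0.002, -0.001, -1.0]]
contact_force: [-0.2, 0.3, -0.7]
gripper_width: 0.731
gripper_force: 43.7
```

Emit:
arm_command(moves=[0,0,0,0,0,0,0,0,0,0,0,0,0,0,0,0,0,0,0,0,0,0,-0.05,0,0,0,0,-0.12,0,0,0,0,-0.2,0,0,0,0,-0.28,0,0])

```text
time: 9.17
eef_pos: [417.7, -244.0, 109.5]
eef_rot: [[-0.992, 0.129, -0.001], [0.129, 0.992, 0.001], [0.001, 0.001, -1.0]]
contact_force: [0.5, -0.5, -1.4]
gripper_width: 0.73
gripper_force: 44.5
```

```bash
python3 - <<'E'
from h import *
s=arm.sense(); print(s['eef_pos'],s['gripper_width'],s['gripper_force'])
cm,im,d,s=shot('wrist')
for c in blobs(im,(0,0,160),(179,45,255),1500,3)[:2]: print(cen(c),[ (z,rect(cm,c,z)) for z in (115,120,125)], plane(cm,cv2.boxPoints(cv2.minAreaRect(c)),120).round(0).tolist())
import json; c=json.load(open('cmd.json')); c[1]-=1.2; c[2]+=112; json.dump(c,open('cmd.json','w'))
E
python3 go.py 493 26 110 182.9 493 26 40 182.9 493 26 27 182.9
```

```text
[ 417.74417641 -244.00134826  109.49748315] 0.7299153154479784 44.53946828842163
[281.25858954 252.2524698 ] [(115, array([ 406.7, -243.3,   88.6,   67.2,   -7.4])), (120, array([ 404. , -243. ,   85.4,   64.8,   -7.4])), (125, array([ 401.4, -242.6,   82.2,   62.4,   -7.4]))] [[358.0, -269.0, 120.0], [366.0, -206.0, 120.0], [451.0, -210.0, 120.0], [441.0, -287.0, 120.0]]
[ 77.39946907 258.77198753] [(115, array([ 392.8, -339.7,   63.5,   36.6,   -8.6])), (120, array([ 390.6, -335.9,   61.2,   35.2,   -8.6])), (125, array([ 388.5, -332.1,   58.9,   33.9,   -8.6]))] [[359.0, -349.0, 120.0], [358.0, -313.0, 120.0], [423.0, -323.0, 120.0], [425.0, -365.0, 120.0]]
from [ 418.4 -245.7  109.   172.5] shift [-0.097, 0.698, -0.002] twist -0.115 rows min 6.8
from [493.1  26.1 109.8 182.9] shift [0.0, -0.0, 0.174] twist -0.0 rows min 1.7
from [493.1  26.1  40.2 182.9] shift [0.0, -0.0, 0.033] twist -0.0 rows min 0.3
```

Emit:
arm_command(moves=[-0.012,0.08,-0.03,-0.02,0,-0.03,0.18,-0.03,-0.04,0,-0.045,0.28,-0.03,-0.06,0,-0.06,0.38,-0.03,-0.08,0,-0.075,0.48,-0.03,-0.1,0,-0.087,0.58,-0.03,-0.115,0,-0.095,0.66,-0.02,-0.115,0,-0.097,0.698,-0.002,-0.115,0])

```text
time: 9.88
eef_pos: [494.5, 31.0, 110.1]
eef_rot: [[-0.998, -0.055, 0.003], [-0.055, 0.998, 0.001], [-0.003, 0.001, -1.0]]
contact_force: [-0.6, -0.1, -1.2]
gripper_width: 0.728
gripper_force: 44.6
```

Emit:
arm_command(moves=[0,0,0.03,0,0,0,0,0.08,0,0,0,0,0.13,0,0,0,0,0.16,0,0,0,0,0.174,0,0,0,0,0.174,0,0,0,0,0.174,0,0,0,0,0.174,0,0])

```text
time: 10.55
eef_pos: [493.9, 27.2, 40.6]
eef_rot: [[-0.999, -0.051, 0.002], [-0.051, 0.999, -0.0], [-0.002, -0.0, -1.0]]
contact_force: [-0.5, -0.6, -1.2]
gripper_width: 0.73
gripper_force: 44.6
```

```bash
python3 st.py
python3 - <<'E'
from h import *
cm,im,d,s=shot('wrist','w4'); np.savez('pics/w4.npz',im=im,d=d)
E
```

```text
10.55 [493.9  27.2  40.6] yaw -177.09 [-0.5 -0.6 -1.2] 0.73 44.6
```

View pics/w4.png

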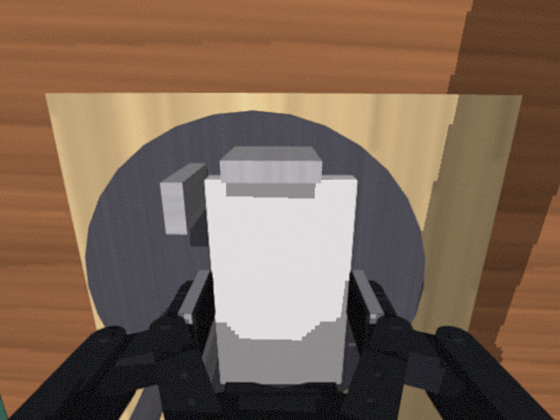

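The board is in the grip, edge at rows 177–178, with the wall's top face at rows 160–184 and the left post at (175,207). I check the gaps numerically before lowering.

Run:
```python
from h import *
s=arm.sense(); cm=cam('wrist',s)
print('wall inner top',plane(cm,[[225,183],[320,185]],70).round(1).tolist())
print('wall inner lo?',plane(cm,[[227,196],[317,197]],53).round(1).tolist())
print('board edge',plane(cm,[[207,180],[355,178]],53).round(1).tolist())
print('board side y-',plane(cm,[[207,185]],53).round(1), 'y+',plane(cm,[[356,180]],53).round(1))
print('post inner top',plane(cm,[[185,232],[183,184]],70).round(1).tolist())
```

```text
wall inner top [[437.1, 3.7, 70.0], [436.0, 38.2, 70.0]]
wall inner lo? [[446.9, 1.7, 53.0], [445.4, 39.8, 53.0]]
board edge [[440.4, -6.6, 53.0], [436.4, 54.8, 53.0]]
board side y- [[442.5  -6.6  53. ]] y+ [[437.2  55.3  53. ]]
post inner top [[457.1, -11.7, 70.0], [438.2, -11.6, 70.0]]
```

Emit:
arm_command(moves=[0,0,0.015,0,0,0,0,0.029,0,0,0,0,0.029,0,0,0,0,0.029,0,0.85,0,0,0.029,0,0.9,0,0,0.029,0,0.9,0,0,0.029,0,0.9,0,0,0.029,0,0.9])

```text
time: 11.27
eef_pos: [493.0, 27.4, 28.1]
eef_rot: [[-0.999, -0.051, -0.0], [-0.051, 0.999, 0.0], [-0.0, 0.0, -1.0]]
contact_force: [0.7, 0.5, -0.2]
gripper_width: 0.9
gripper_force: 0.0
```

Emit:
arm_command(moves=[0,0,-0.05,0,0.9,0,0,-0.15,0,0.9,0,0,-0.25,0,0.9,0,0,-0.35,0,0.9,0,0,-0.35,0,1,0,0,-0.35,0,1,0,0,-0.35,0,1,0,0,-0.35,0,1])

```text
time: 11.93
eef_pos: [491.7, 27.5, 166.6]
eef_rot: [[-0.999, -0.051, -0.003], [-0.051, 0.999, 0.0], [0.003, 0.0, -1.0]]
contact_force: [-0.5, 0.2, -0.4]
gripper_width: 0.998
gripper_force: 0.0
```

```bash
python3 st.py
python3 - <<'E'
from boards import *
cm,im,d,s=shot('wrist')
for c in blobs(im,(0,0,170),(179,45,255),800,3): print('w',cen(c).round(),rect(cm,c,40))
T,im,d,_=shot('top')
for p,b in boards(T,im,12,200): print('t',p,b)
import json; json.dump([493.1,26.1,40.2-11.6+140,182.9],open('cmd.json','w'))
E
python3 go.py 470 -200 150 177 438 -418 110 171.5
```

```text
11.93 [491.7  27.5 166.6] yaw -177.08 [-0.5  0.2 -0.4] 0.998 0.0
w [280. 198.] [488.   26.6 115.7  64.    3. ]
t [423.1 240.4] [ 438.6 -417.1  109.2   63.8   -8.7]
t [306.1  38.6] [1053.1  -87.2  111.6   73.4    0. ]
t [331.9  38.4] [ 1.0531e+03 -1.6650e+02  1.1150e+02  7.3200e+01 -1.0000e-01]
t [385.7 189.2] [ 585.8 -317.4  110.4   62.6  -16.6]
t [254.   38.2] [1.0542e+03 7.1200e+01 1.0930e+02 7.3600e+01 9.0000e-01]
t [279.9  38.1] [ 1.0529e+03 -8.1000e+00  1.1200e+02  7.3500e+01  5.0000e-01]
from [493.1  26.1 168.6 182.9] shift [0.086, -0.562, 0.046] twist 0.066 rows min 5.5
from [ 470.1 -200.2  150.2  177. ] shift [0.051, -0.548, 0.1] twist 0.061 rows min 5.4
```

Emit:
arm_command(moves=[0.086,-0.562,0.046,0.066,1,0.086,-0.562,0.046,0.066,1,0.086,-0.562,0.046,0.066,1,0.086,-0.562,0.046,0.066,1,0.086,-0.562,0.046,0.066,1,0.086,-0.562,0.046,0.066,1,0.086,-0.562,0.046,0.066,1,0.086,-0.562,0.046,0.066,1])

```text
time: 12.7
eef_pos: [469.1, -199.3, 148.3]
eef_rot: [[-0.998, 0.055, -0.002], [0.055, 0.998, 0.002], [0.002, 0.002, -1.0]]
contact_force: [-0.3, 0.8, 0.2]
gripper_width: 0.998
gripper_force: 0.0
```

Emit:
arm_command(moves=[0.051,-0.548,0.1,0.061,1,0.051,-0.548,0.1,0.061,1,0.051,-0.548,0.1,0.061,1,0.051,-0.548,0.1,0.061,1,0.051,-0.548,0.1,0.061,1,0.051,-0.548,0.1,0.061,1,0.051,-0.548,0.1,0.061,1,0.051,-0.548,0.1,0.061,1])

```text
time: 13.37
eef_pos: [438.3, -415.2, 108.8]
eef_rot: [[-0.989, 0.148, -0.001], [0.148, 0.989, 0.003], [0.001, 0.002, -1.0]]
contact_force: [-0.3, 0.6, 0.3]
gripper_width: 1.0
gripper_force: 0.0
```

```bash
python3 st.py
python3 - <<'E'
from boards import *
cm,im,d,s=shot('wrist')
for p,b in boards(cm,im,10): print('w',p,b)
E
python3 go.py 438 -418 -3 171.5
```

```text
13.37 [ 438.3 -415.2  108.8] yaw 171.51 [-0.3  0.6  0.3] 1.0 0.0
w [275.3 211.5] [ 438.1 -419.9  109.7   63.9   -8.6]
w [ 39. 281.] [ 466.  -627.7  103.7   71.9  -37.9]
from [ 438.1 -418.   110.2  171.5] shift [0.0, -0.0, 0.283] twist -0.0 rows min 2.7
```

Emit:
arm_command(moves=[0,-0.003,0.1,0,1,0,-0.003,0.18,0,1,0,-0.003,0.24,0,1,0,-0.003,0.27,0,1,0,-0.003,0.283,0,1,0,-0.003,0.283,0,0,0,-0.003,0.283,0,0,0,-0.003,0.283,0,0])

```text
time: 14.08
eef_pos: [439.4, -418.2, -1.6]
eef_rot: [[-0.989, 0.147, 0.002], [0.147, 0.989, -0.002], [-0.002, -0.002, -1.0]]
contact_force: [0.6, -0.3, -0.9]
gripper_width: 0.735
gripper_force: 43.7
```

Emit:
arm_command(moves=[0,0,0,0,0,0,0,0,0,0,0,0,0,0,0,0,0,0,0,0,0,0,-0.05,0,0,0,0,-0.12,0,0,0,0,-0.2,0,0,0,0,-0.31,0,0])

```text
time: 14.75
eef_pos: [436.4, -416.3, 117.1]
eef_rot: [[-0.989, 0.148, -0.003], [0.148, 0.989, 0.004], [0.004, 0.003, -1.0]]
contact_force: [0.1, -1.1, -1.3]
gripper_width: 0.73
gripper_force: 44.2
```

```bash
python3 st.py
python3 - <<'E'
from h import *
cm,im,d,s=shot('wrist')
for c in blobs(im,(0,0,160),(179,45,255),1500,3)[:1]: 
    q=c.reshape(-1,2); t=q[q[:,1]<q[:,1].min()+6]; print('top row px',q[:,1].min(), plane(cm,t,s['eef_pos'][2]+13)[:, :2].mean(0).round(1))
import json; c=json.load(open('cmd.json')); c[1]-=1.2; c[2]+=124; json.dump(c,open('cmd.json','w'))
E
python3 go.py 465 -200 130 177  494 27 120 182.9 494 27 50 182.9
```

```text
14.75 [ 436.4 -416.3  117.1] yaw 171.48 [ 0.1 -1.1 -1.3] 0.73 44.2
top row px 178 [ 381.1 -409.1]
from [ 438.1 -419.2  121.   171.5] shift [0.015, 0.552, -0.022] twist -0.061 rows min 5.3
from [ 464.9 -199.9  129.8  177. ] shift [-0.042, 0.57, 0.025] twist -0.066 rows min 5.5
from [493.8  26.9 119.8 182.9] shift [-0.001, 0.0, 0.175] twist 0.0 rows min 1.7
```

Emit:
arm_command(moves=[0.015,0.552,-0.022,-0.061,0,0.015,0.552,-0.022,-0.061,0,0.015,0.552,-0.022,-0.061,0,0.015,0.552,-0.022,-0.061,0,0.015,0.552,-0.022,-0.061,0,0.015,0.552,-0.022,-0.061,0,0.015,0.552,-0.022,-0.061,0,0.015,0.552,-0.022,-0.061,0])

```text
time: 15.47
eef_pos: [465.0, -198.7, 127.1]
eef_rot: [[-0.999, 0.051, 0.0], [0.051, 0.999, -0.001], [-0.0, -0.001, -1.0]]
contact_force: [-0.1, -0.2, -0.5]
gripper_width: 0.735
gripper_force: 44.3
```

Emit:
arm_command(moves=[-0.042,0.57,0.025,-0.066,0,-0.042,0.57,0.025,-0.066,0,-0.042,0.57,0.025,-0.066,0,-0.042,0.57,0.025,-0.066,0,-0.042,0.57,0.025,-0.066,0,-0.042,0.57,0.025,-0.066,0,-0.042,0.57,0.025,-0.066,0,-0.042,0.57,0.025,-0.066,0])

```text
time: 16.13
eef_pos: [494.5, 27.5, 116.8]
eef_rot: [[-0.999, -0.051, 0.001], [-0.051, 0.999, -0.001], [-0.0, -0.001, -1.0]]
contact_force: [-0.7, -0.6, 0.1]
gripper_width: 0.732
gripper_force: 44.4
```

Emit:
arm_command(moves=[-0.001,0,0.03,0,0,-0.001,0,0.08,0,0,-0.001,0,0.13,0,0,-0.001,0,0.16,0,0,-0.001,0,0.175,0,0,-0.001,0,0.175,0,0,-0.001,0,0.175,0,0,-0.001,0,0.175,0,0])

```text
time: 16.8
eef_pos: [495.0, 27.3, 47.9]
eef_rot: [[-0.999, -0.05, 0.002], [-0.05, 0.999, -0.0], [-0.002, -0.0, -1.0]]
contact_force: [0.4, -0.2, -0.4]
gripper_width: 0.731
gripper_force: 44.4
```

```bash
python3 st.py
python3 - <<'E'
from h import *
cm,im,d,s=shot('wrist','w5')
E
```

```text
16.8 [495.   27.3  47.9] yaw -177.15 [ 0.4 -0.2 -0.4] 0.731 44.4
```

View pics/w5.png

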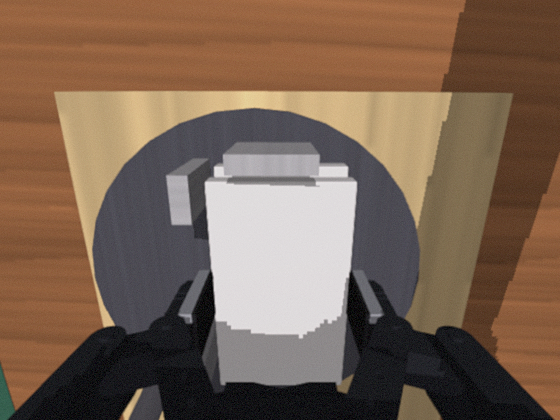

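The second board (280,250) is held just above the first, whose edge shows at rows 165–178. I lower it and release.

Emit:
arm_command(moves=[0,0,0.01,0,0,0,0,0.022,0,0,0,0,0.022,0,0,0,0,0.022,0,0.85,0,0,0.022,0,0.9,0,0,0.022,0,0.9,0,0,0.022,0,0.9,0,0,0.022,0,0.9])

```text
time: 17.52
eef_pos: [493.9, 28.2, 38.2]
eef_rot: [[-0.999, -0.051, 0.0], [-0.051, 0.999, 0.0], [-0.0, 0.0, -1.0]]
contact_force: [0.3, -0.1, 0.5]
gripper_width: 0.899
gripper_force: 0.0
```

Emit:
arm_command(moves=[0,0,-0.05,0,0.9,0,0,-0.15,0,0.9,0,0,-0.25,0,0.9,0,0,-0.32,0,0.9,0,0,-0.32,0,1,0,0,-0.32,0,1,0,0,-0.32,0,1,0,0,-0.32,0,1])

```text
time: 18.18
eef_pos: [492.7, 28.3, 164.6]
eef_rot: [[-0.999, -0.051, -0.003], [-0.051, 0.999, 0.0], [0.003, 0.0, -1.0]]
contact_force: [0.4, 0.1, -0.1]
gripper_width: 1.0
gripper_force: 0.0
```

```bash
python3 st.py
python3 - <<'E'
from boards import *
cm,im,d,s=shot('wrist')
for c in blobs(im,(0,0,170),(179,45,255),800,3): print('w',cen(c).round(),rect(cm,c,50))
T,im,d,_=shot('top')
for p,b in boards(T,im,12,200): print('t',p,b)
import json; json.dump([493.8,26.9,47.5-8.8+128,182.9],open('cmd.json','w'))
E
python3 go.py 540 -150 150 173 586 -318 110 163.4
```

```text
18.18 [492.7  28.3 164.6] yaw -177.08 [ 0.4  0.1 -0.1] 1.0 0.0
w [279. 187.] [488.1  27.5 119.1  64.    3. ]
t [306.1  38.7] [1053.1  -87.2  111.6   73.4    0. ]
t [254.   38.4] [1.0542e+03 7.1200e+01 1.0930e+02 7.3600e+01 9.0000e-01]
t [331.9  38.5] [ 1.0531e+03 -1.6650e+02  1.1150e+02  7.3200e+01 -1.0000e-01]
t [385.8 189.2] [ 585.7 -317.5  110.4   62.8  -16.6]
t [279.9  38.3] [ 1.0529e+03 -8.1000e+00  1.1200e+02  7.3500e+01  5.0000e-01]
t [358.   38.4] [ 1.053e+03 -2.452e+02  1.115e+02  7.290e+01 -5.000e-01]
from [493.8  26.9 166.7 182.9] shift [-0.093, -0.448, 0.042] twist 0.11 rows min 4.4
from [ 540.  -150.2  149.9  173. ] shift [-0.165, -0.402, 0.1] twist 0.107 rows min 4.3
```

Emit:
arm_command(moves=[-0.093,-0.448,0.042,0.11,1,-0.093,-0.448,0.042,0.11,1,-0.093,-0.448,0.042,0.11,1,-0.093,-0.448,0.042,0.11,1,-0.093,-0.448,0.042,0.11,1,-0.093,-0.448,0.042,0.11,1,-0.093,-0.448,0.042,0.11,1,-0.093,-0.448,0.042,0.11,1])

```text
time: 18.95
eef_pos: [539.3, -147.8, 148.5]
eef_rot: [[-0.993, 0.121, -0.002], [0.121, 0.993, 0.002], [0.002, 0.001, -1.0]]
contact_force: [-0.4, -0.0, -0.2]
gripper_width: 1.002
gripper_force: 0.0
```

Emit:
arm_command(moves=[-0.165,-0.402,0.1,0.107,1,-0.165,-0.402,0.1,0.107,1,-0.165,-0.402,0.1,0.107,1,-0.165,-0.402,0.1,0.107,1,-0.165,-0.402,0.1,0.107,1,-0.165,-0.402,0.1,0.107,1,-0.165,-0.402,0.1,0.107,1,-0.165,-0.402,0.1,0.107,1])

```text
time: 19.62
eef_pos: [586.1, -314.1, 109.7]
eef_rot: [[-0.959, 0.284, -0.001], [0.284, 0.959, 0.001], [0.001, 0.001, -1.0]]
contact_force: [-0.3, 0.2, -0.4]
gripper_width: 1.002
gripper_force: 0.0
```

```bash
python3 st.py
python3 - <<'E'
from boards import *
cm,im,d,s=shot('wrist')
for p,b in boards(cm,im,10): print('w',p,b)
E
python3 go.py 586 -318.5 -3 163.4
```

```text
19.62 [ 586.1 -314.1  109.7] yaw 163.52 [-0.3  0.2 -0.4] 1.002 0.0
w [274.2 211.5] [ 585.5 -320.   110.2   63.9  -16.7]
from [ 585.9 -317.8  109.9  163.4] shift [-0.001, -0.002, 0.282] twist -0.0 rows min 2.7
```

Emit:
arm_command(moves=[0,-0.003,0.1,0,1,0,-0.003,0.18,0,1,0,-0.003,0.24,0,1,0,-0.003,0.27,0,1,0,-0.003,0.282,0,1,0,-0.003,0.282,0,0,0,-0.003,0.282,0,0,0,-0.003,0.282,0,0])

```text
time: 20.33
eef_pos: [587.7, -318.5, -0.7]
eef_rot: [[-0.958, 0.285, 0.004], [0.285, 0.958, -0.002], [-0.004, -0.001, -1.0]]
contact_force: [0.7, 0.7, -1.1]
gripper_width: 0.732
gripper_force: 43.7
```

Emit:
arm_command(moves=[0,0,0,0,0,0,0,0,0,0,0,0,0,0,0,0,0,-0.05,0,0,0,0,-0.12,0,0,0,0,-0.2,0,0,0,0,-0.28,0,0,0,0,-0.32,0,0])

```text
time: 21.0
eef_pos: [587.6, -318.9, 129.5]
eef_rot: [[-0.958, 0.286, 0.005], [0.286, 0.958, -0.003], [-0.006, -0.002, -1.0]]
contact_force: [1.7, 0.1, -0.4]
gripper_width: 0.735
gripper_force: 44.2
```

```bash
python3 st.py
python3 - <<'E'
from h import *
cm,im,d,s=shot('wrist')
for c in blobs(im,(0,0,160),(179,45,255),1500,3)[:1]: 
    q=c.reshape(-1,2); t=q[q[:,1]<q[:,1].min()+6]; p=plane(cm,t,s['eef_pos'][2]+13)[:,:2].mean(0); print('top row px',q[:,1].min(), p.round(1), (s['eef_rot'][:2,:2].T@(p-s['eef_pos'][:2])).round(1))
import json; c=json.load(open('cmd.json')); c[1]-=1.2; c[2]+=128; json.dump(c,open('cmd.json','w'))
E
python3 go.py 530 -150 130 173  494 27 130 182.9 494 27 60 182.9
```

```text
21.0 [ 587.6 -318.9  129.5] yaw 163.39 [ 1.7  0.1 -0.4] 0.735 44.2
top row px 176 [ 532.6 -303.9] [56.9 -1.3]
from [ 586.1 -319.9  125.1  163.4] shift [0.256, 0.367, -0.012] twist -0.107 rows min 4.3
from [ 530.  -149.9  129.9  173. ] shift [0.143, 0.428, -0.0] twist -0.11 rows min 4.3
from [494.1  26.9 129.9 182.9] shift [0.0, 0.0, 0.175] twist 0.0 rows min 1.7
```

Emit:
arm_command(moves=[0.256,0.367,-0.012,-0.107,0,0.256,0.367,-0.012,-0.107,0,0.256,0.367,-0.012,-0.107,0,0.256,0.367,-0.012,-0.107,0,0.256,0.367,-0.012,-0.107,0,0.256,0.367,-0.012,-0.107,0,0.256,0.367,-0.012,-0.107,0,0.256,0.367,-0.012,-0.107,0])

```text
time: 21.72
eef_pos: [530.5, -148.9, 129.4]
eef_rot: [[-0.993, 0.122, 0.001], [0.122, 0.993, -0.001], [-0.001, -0.001, -1.0]]
contact_force: [-0.4, -0.1, -0.3]
gripper_width: 0.732
gripper_force: 44.2
```

Emit:
arm_command(moves=[0.143,0.428,0,-0.11,0,0.143,0.428,0,-0.11,0,0.143,0.428,0,-0.11,0,0.143,0.428,0,-0.11,0,0.143,0.428,0,-0.11,0,0.143,0.428,0,-0.11,0,0.143,0.428,0,-0.11,0,0.143,0.428,0,-0.11,0])

```text
time: 22.38
eef_pos: [495.0, 27.7, 129.4]
eef_rot: [[-0.999, -0.049, 0.001], [-0.049, 0.999, -0.001], [-0.001, -0.001, -1.0]]
contact_force: [0.4, 0.1, -1.4]
gripper_width: 0.73
gripper_force: 44.3
```

Emit:
arm_command(moves=[0,0,0.03,0,0,0,0,0.08,0,0,0,0,0.13,0,0,0,0,0.16,0,0,0,0,0.175,0,0,0,0,0.175,0,0,0,0,0.175,0,0,0,0,0.175,0,0])

```text
time: 23.05
eef_pos: [494.9, 28.5, 60.2]
eef_rot: [[-0.999, -0.05, 0.002], [-0.05, 0.999, -0.0], [-0.002, -0.0, -1.0]]
contact_force: [0.0, 0.3, -0.6]
gripper_width: 0.729
gripper_force: 44.3
```

```bash
python3 st.py
```

```text
23.05 [494.9  28.5  60.2] yaw -177.14 [ 0.   0.3 -0.6] 0.729 44.3
```

Emit:
arm_command(moves=[0,0,0.015,0,0,0,0,0.028,0,0,0,0,0.028,0,0,0,0,0.028,0,0.85,0,0,0.028,0,0.9,0,0,0.028,0,0.9,0,0,0.028,0,0.9,0,0,0.028,0,0.9])

```text
time: 23.72
eef_pos: [493.6, 29.2, 48.0]
eef_rot: [[-0.999, -0.051, -0.0], [-0.051, 0.999, 0.0], [0.0, 0.0, -1.0]]
contact_force: [-0.7, -0.2, -0.4]
gripper_width: 0.898
gripper_force: 0.0
```

Emit:
arm_command(moves=[0,0,-0.05,0,0.9,0,0,-0.15,0,0.9,0,0,-0.25,0,0.9,0,0,-0.32,0,0.9,0,0,-0.32,0,0,0,0,-0.32,0,0,0,0,-0.32,0,0,0,0,-0.32,0,0])

```text
time: 24.38
eef_pos: [492.4, 29.2, 174.6]
eef_rot: [[-0.999, -0.051, -0.003], [-0.051, 0.999, 0.0], [0.003, 0.0, -1.0]]
contact_force: [-0.7, 0.3, -0.4]
gripper_width: 0.336
gripper_force: 0.0
```

```bash
python3 st.py
python3 - <<'E'
from boards import *
cm,im,d,s=shot('wrist','w6'); np.savez('pics/w6.npz',im=im,d=d)
for c in blobs(im,(0,0,170),(179,45,255),800,3): print('w',cen(c).round(),rect(cm,c,60))
import json; json.dump([494.1,26.9,60-11.2+128,182.9],open('cmd.json','w'))
E
```

```text
24.38 [492.4  29.2 174.6] yaw -177.08 [-0.7  0.3 -0.4] 0.336 0.0
w [280. 200.] [487.5  28.2 119.8  64.1   3. ]
```

View pics/w6.png

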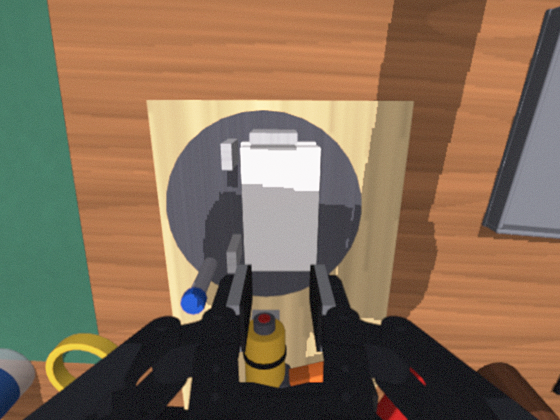

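The stack sits at (280,205) with a gap of a few mm to the left posts (227,155), (235,250) and to the wall (273,138). I tap with shut fingers, long edge first.

```bash
cat > dk.py <<'E'
# deck coords -> world and back; args: joint_deg then pairs
import numpy as np,sys
C=np.array([503.8,14.2]); 
def w(x,y,j=0):
    a=np.radians(2.9-j); return C+[x*np.cos(a)-y*np.sin(a),x*np.sin(a)+y*np.cos(a)]
def inv(X,Y,j=0):
    a=np.radians(2.9-j); d=np.array([X,Y])-C; return np.array([d[0]*np.cos(a)+d[1]*np.sin(a),-d[0]*np.sin(a)+d[1]*np.cos(a)])
E
python3 - <<'E'
from go import goto; from dk import w
goto(*w(-13,72),120,182.9); goto(*w(-13,72),33,182.9); goto(*w(-13,58),33,182.9)
E
```

```text
from [494.1  26.9 176.8 182.9] shift [0.01, 0.147, 0.142] twist 0.0 rows min 2.0
from [487.1  85.4 120.  182.9] shift [-0.0, 0.0, 0.218] twist 0.0 rows min 2.1
from [487.1  85.4  32.8 182.9] shift [-0.0, -0.035, -0.0] twist 0.0 rows min 0.3
```

Emit:
arm_command(moves=[0.01,0.07,0.05,0,0,0.01,0.12,0.1,0,0,0.01,0.147,0.142,0,0,0.01,0.147,0.22,0,0,0.01,0.147,0.29,0,0,0.01,0.147,0.34,0,0,0.01,0.147,0.36,0,0,0.01,0.147,0.36,0,0], force=40)

```text
time: 25.1
eef_pos: [486.2, 87.9, 31.2]
eef_rot: [[-0.999, -0.051, -0.001], [-0.051, 0.999, 0.001], [0.001, 0.001, -1.0]]
contact_force: [-0.1, -1.2, 0.8]
gripper_width: -0.0
gripper_force: 0.0
```

Emit:
arm_command(moves=[0,-0.005,0,0,0,0,-0.01,0,0,0,0,-0.015,0,0,0,0,-0.02,0,0,0,0,-0.025,0,0,0,0,-0.03,0,0,0,0,-0.035,0,0,0,0,-0.035,0,0,0])

```text
time: 25.77
eef_pos: [487.4, 73.4, 32.2]
eef_rot: [[-0.999, -0.051, 0.0], [-0.051, 0.999, 0.0], [-0.0, 0.0, -1.0]]
contact_force: [-0.2, 0.0, 1.0]
gripper_width: -0.0
gripper_force: 0.0
```

Emit:
arm_command(moves=[0,-0.001,0,0,0,0,-0.002,0,0,0,0,-0.003,0,0,0,0,-0.004,0,0,0,0,-0.005,0,0,0,0,-0.005,0,0,0,0,-0.005,0,0,0,0,-0.005,0,0,0])

```text
time: 26.43
eef_pos: [487.5, 71.8, 32.2]
eef_rot: [[-0.999, -0.051, 0.0], [-0.051, 0.999, 0.0], [-0.0, 0.0, -1.0]]
contact_force: [-0.5, 0.6, 2.0]
gripper_width: 0.001
gripper_force: 0.7
```

Emit:
arm_command(moves=[0,-0.001,0,0,0,0,-0.002,0,0,0,0,-0.003,0,0,0,0,-0.004,0,0,0,0,-0.005,0,0,0,0,-0.005,0,0,0,0,-0.005,0,0,0,0,-0.005,0,0,0])

```text
time: 27.1
eef_pos: [488.4, 70.1, 32.4]
eef_rot: [[-0.999, -0.051, 0.001], [-0.051, 0.999, 0.001], [-0.001, 0.001, -1.0]]
contact_force: [2.0, 4.7, -0.3]
gripper_width: 0.003
gripper_force: 2.3
```

Emit:
arm_command(moves=[0,-0.001,0,0,0,0,-0.002,0,0,0,0,-0.003,0,0,0,0,-0.004,0,0,0,0,-0.005,0,0,0,0,-0.005,0,0,0,0,-0.005,0,0,0,0,-0.005,0,0,0])

```text
time: 27.77
eef_pos: [489.0, 69.5, 32.6]
eef_rot: [[-0.999, -0.052, 0.002], [-0.052, 0.999, 0.004], [-0.002, 0.004, -1.0]]
contact_force: [2.6, 9.4, -0.6]
gripper_width: -0.002
gripper_force: 4.5
```

Emit:
arm_command(moves=[0,0.02,0,0,0,0,0.045,0,0,0,0,0.045,-0.07,0,0,0,0.045,-0.14,0,0,-0.05,-0.02,-0.14,0,0,-0.11,-0.1,-0.14,0,0,-0.198,-0.105,-0.14,0,0,-0.198,-0.105,-0.14,0,0])

```text
time: 28.43
eef_pos: [575.1, 27.8, 88.3]
eef_rot: [[-0.999, -0.048, 0.006], [-0.048, 0.999, -0.002], [-0.006, -0.002, -1.0]]
contact_force: [1.1, 0.4, 0.3]
gripper_width: -0.003
gripper_force: 0.0
```

```bash
python3 st.py
python3 - <<'E'
from dk import *; from plant import arm
s=arm.sense(); print(inv(*s['eef_pos'][:2]))
E
```

```text
28.43 [575.1  27.8  88.3] yaw -177.24 [1.1 0.4 0.3] -0.003 0.0
[71.9291421   9.93516108]
```

Emit:
arm_command(moves=[0,0,0,0,0,0,0,0.03,0,0,0,0,0.07,0,0,0,0,0.11,0,0,0,0,0.14,0,0,0,0,0.14,0,0,0.007,0,0.14,0,0,0.014,0,0.14,0,0])

```text
time: 29.1
eef_pos: [561.9, 30.1, 32.0]
eef_rot: [[-0.999, -0.052, -0.001], [-0.052, 0.999, -0.0], [0.001, -0.0, -1.0]]
contact_force: [0.3, 0.3, -1.5]
gripper_width: 0.001
gripper_force: 0.4
```

Emit:
arm_command(moves=[0.004,0,0,0,0,0.008,0,0,0,0,0.012,0,0,0,0,0.015,0,0,0,0,0.018,0,0,0,0,0.018,0,0,0,0,0.018,0,0,0,0,0.018,0,0,0,0])

```text
time: 29.77
eef_pos: [558.5, 29.5, 33.0]
eef_rot: [[-0.999, -0.051, 0.004], [-0.051, 0.999, 0.001], [-0.004, 0.001, -1.0]]
contact_force: [4.4, 2.6, -1.7]
gripper_width: -0.001
gripper_force: 2.5
```

```bash
python3 st.py
python3 - <<'E'
from dk import *; from plant import arm
s=arm.sense(); print(inv(*s['eef_pos'][:2]))
E
```

```text
29.77 [558.5  29.5  33. ] yaw -177.07 [ 4.4  2.6 -1.7] -0.001 2.5
[55.44556681 12.51348383]
```

Emit:
arm_command(moves=[0.002,0,0,0,0,0.004,0,0,0,0,0.005,0,0,0,0,0.006,0,0,0,0,0.006,0,0,0,0,0.006,0,0,0,0,0.006,0,0,0,0,0.006,0,0,0,0])

```text
time: 30.43
eef_pos: [558.6, 29.5, 33.7]
eef_rot: [[-0.999, -0.051, 0.009], [-0.051, 0.999, 0.001], [-0.009, 0.001, -1.0]]
contact_force: [8.6, 3.2, -1.8]
gripper_width: 0.0
gripper_force: 4.5
```

```bash
python3 st.py
python3 - <<'E'
from h import *
cm,im,d,s=shot('wrist','w7'); np.savez('pics/w7.npz',im=im,d=d)
cv2.imwrite('pics/c7.png',cv2.resize(im[60:360,120:420],None,fx=2,fy=2)[:,:,::-1])
E
```

```text
30.43 [558.6  29.5  33.7] yaw -177.07 [ 8.6  3.2 -1.8] 0.0 4.5
```

View pics/c7.png

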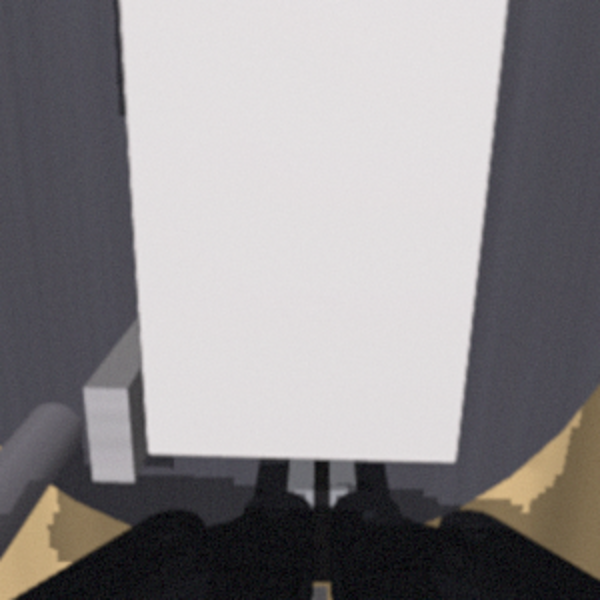

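Emit:
arm_command(moves=[-0.02,0,0,0,0,-0.035,0,0,0,0,-0.035,0,-0.07,0,0,-0.035,0,-0.14,0,0,0.05,0.07,-0.14,0,0,0.13,0.14,-0.14,0,0,0.16,0.155,-0.14,0,0,0.16,0.155,-0.14,0,0])

```text
time: 31.15
eef_pos: [481.3, 89.0, 87.4]
eef_rot: [[-0.999, -0.054, -0.006], [-0.054, 0.999, -0.0], [0.006, 0.0, -1.0]]
contact_force: [-0.1, -0.4, -0.4]
gripper_width: -0.001
gripper_force: 0.0
```

Emit:
arm_command(moves=[0,0,0,0,0,0,0,0.05,0,0,0,0,0.1,0,0,0,0,0.14,0,0,0,-0.01,0.14,0,0,0,-0.02,0.14,0,0,0,-0.03,0.14,0,0,0,-0.037,0.14,0,0])

```text
time: 31.82
eef_pos: [488.3, 71.9, 32.3]
eef_rot: [[-0.999, -0.05, 0.0], [-0.05, 0.999, -0.0], [-0.0, -0.0, -1.0]]
contact_force: [-0.5, 0.2, 0.2]
gripper_width: -0.001
gripper_force: 0.0
```

Emit:
arm_command(moves=[0,-0.002,0,0,0,0,-0.004,0,0,0,0,-0.006,0,0,0,0,-0.008,0,0,0,0,-0.01,0,0,0,0,-0.012,0,0,0,0,-0.013,0,0,0,0,-0.013,0,0,0])

```text
time: 32.48
eef_pos: [487.7, 69.6, 32.3]
eef_rot: [[-0.999, -0.052, 0.0], [-0.052, 0.999, 0.004], [-0.0, 0.004, -1.0]]
contact_force: [0.2, 5.8, 0.5]
gripper_width: 0.002
gripper_force: 3.2
```

```bash
python3 st.py
python3 - <<'E'
from h import *
cm,im,d,s=shot('wrist','w8'); np.savez('pics/w8.npz',im=im,d=d)
cv2.imwrite('pics/c8.png',cv2.resize(im[100:400,0:400],None,fx=2,fy=2)[:,:,::-1])
E
```

```text
32.48 [487.7  69.6  32.3] yaw -177.01 [0.2 5.8 0.5] 0.002 3.2
```

View pics/c8.png

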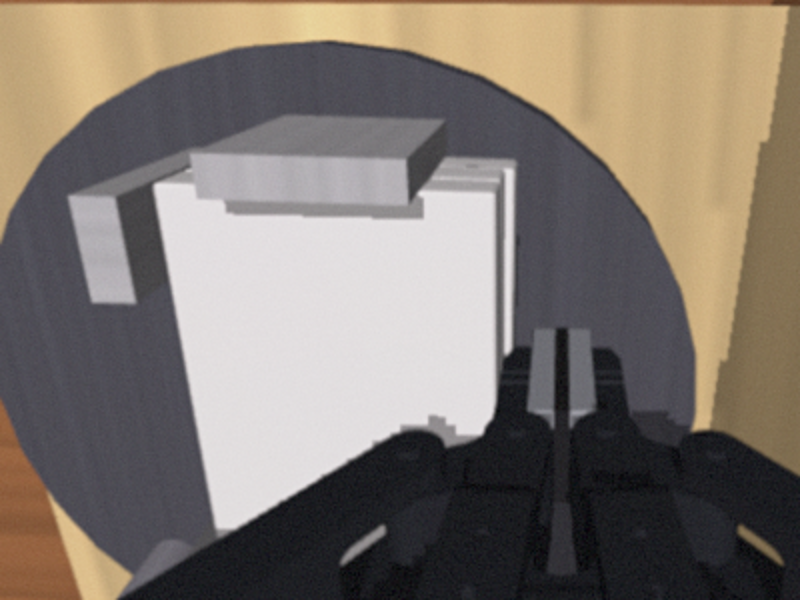

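In the crop a white strip shows at the stack's right side, cols 503–517, and a step at the wall end, (475,165). It is either the visible side face or a protruding lower board. I check with the depth picture.

Run:
```python
from h import *; from dk import inv
z=np.load('pics/w8.npz'); im,d=z['im'],z['d']; cm=cam('wrist',arm.sense())
def P(u,v):
    _,dd=rays(cm,[(u,v)]); p=cm[2]+dd[0]*d[v,u]; return np.r_[inv(*p[:2]),p[2]].round(1)
for v in (210,240):
  for u in range(240,266,2): print((u,v),im[v,u].tolist(),P(u,v))
for v in range(174,202,2): print((228,v),im[v,228].tolist(),P(228,v),'|',im[v,240].tolist(),P(240,v))
cv2.imwrite('pics/c8b.png',cv2.resize(im[160:300,180:290],None,fx=5,fy=4,interpolation=cv2.INTER_CUBIC)[:,:,::-1])
```

```text
(240, 210) [223, 220, 222] [-61.1  40.4  61.8]
(242, 210) [227, 224, 225] [-60.7  41.   60.7]
(244, 210) [228, 224, 225] [-60.9  41.8  61.1]
(246, 210) [213, 206, 208] [-60.6  42.4  60.2]
(248, 210) [115, 110, 113] [-60.1  43.1  58.9]
(250, 210) [113, 111, 113] [-57.5  43.1  50.9]
(252, 210) [173, 169, 172] [-54.2  43.   40.7]
(254, 210) [228, 226, 227] [-54.5  44.   41.8]
(256, 210) [193, 189, 192] [-53.9  44.7  40.1]
(258, 210) [86, 82, 89] [-51.5  45.1  32.5]
(260, 210) [77, 73, 81] [-51.1  45.9  31.4]
(262, 210) [80, 79, 87] [-50.6  46.8  29.9]
(264, 210) [74, 76, 84] [-51.2  47.8  31.6]
(240, 240) [225, 221, 220] [-48.9  39.9  61.6]
(242, 240) [225, 221, 223] [-48.4  40.5  60.5]
(244, 240) [228, 225, 223] [-48.   41.2  59.7]
(246, 240) [216, 210, 212] [-48.5  42.1  60.9]
(248, 240) [114, 112, 113] [-48.1  42.8  59.8]
(250, 240) [102, 103, 104] [-43.8  42.6  49.9]
(252, 240) [197, 192, 195] [-39.8  42.6  40.7]
(254, 240) [229, 226, 225] [-39.9  43.6  41.1]
(256, 240) [160, 157, 156] [-39.8  44.4  40.9]
(258, 240) [56, 55, 59] [-35.6  44.7  31.3]
(260, 240) [81, 79, 87] [-35.6  45
[... 573 characters left out ...]
 [-66.4  38.4  42.6]
(228, 186) [163, 157, 158] [-66.5  33.9  46.8] | [157, 152, 153] [-66.4  38.8  46.1]
(228, 188) [179, 175, 175] [-66.4  34.3  49.6] | [172, 171, 169] [-66.2  39.1  48.9]
(228, 190) [172, 171, 171] [-66.3  34.8  52.6] | [182, 176, 179] [-66.3  39.5  52.5]
(228, 192) [159, 155, 157] [-66.5  35.3  56.2] | [156, 154, 155] [-66.1  39.7  54.6]
(228, 194) [165, 161, 163] [-66.5  35.8  59.2] | [161, 156, 157] [-66.6  40.3  59.6]
(228, 196) [218, 211, 216] [-65.8  35.8  59.5] | [215, 210, 212] [-66.   40.3  60. ]
(228, 198) [227, 224, 225] [-65.5  36.   60.9] | [229, 227, 226] [-65.4  40.4  60.6]
(228, 200) [226, 223, 223] [-64.5  35.9  60.4] | [227, 224, 225] [-65.2  40.6  62.7]
```

View pics/c8b.png

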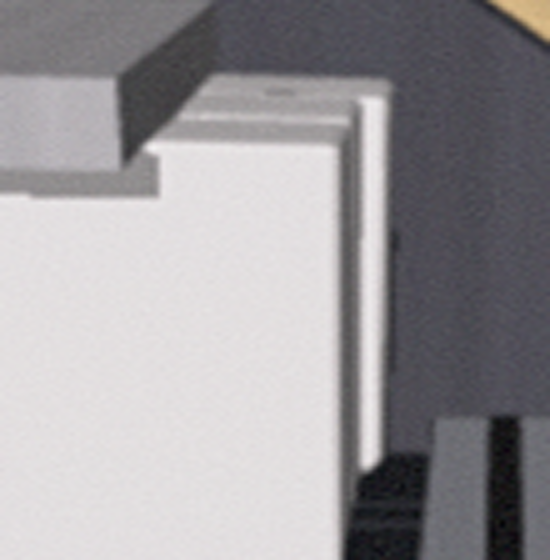

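Depth shows the bottom board sticking out about 2 mm in y (44.7 against 42.8 mm); the finger backs taper at the tip. The short edges are flush. I turn the tool 90° so the full-width finger sides push the long edge.

Emit:
arm_command(moves=[0,0.03,0,0.05,0,0,0.06,0,0.12,0,0,0.06,0,0.2,0,0,0.06,0,0.27,0,0,0.06,0,0.34,0,0,0.06,0,0.41,0,0,0.06,0,0.48,0,0,0.06,0,0.55,0])

```text
time: 33.2
eef_pos: [486.5, 91.5, 32.2]
eef_rot: [[-0.684, 0.73, 0.0], [0.73, 0.684, -0.001], [-0.001, -0.0, -1.0]]
contact_force: [0.7, -0.0, -0.3]
gripper_width: -0.001
gripper_force: 0.0
```

Emit:
arm_command(moves=[0,0,0,0.07,0,0,0,0,0.14,0,0,0,0,0.21,0,0,0,0,0.28,0,0,0,0,0.35,0,0,0,0,0.42,0,0,0,0,0.45,0,0,0,0,0.45,0])

```text
time: 33.87
eef_pos: [486.5, 91.5, 32.2]
eef_rot: [[-0.05, 0.999, 0.0], [0.999, 0.05, -0.001], [-0.001, 0.0, -1.0]]
contact_force: [-0.4, 0.7, 0.2]
gripper_width: 0.002
gripper_force: 0.0
```

```bash
python3 st.py
python3 - <<'E'
from dk import *; from plant import arm
s=arm.sense(); print(inv(*s['eef_pos'][:2]))
E
```

```text
33.87 [486.5  91.5  32.2] yaw 92.89 [-0.4  0.7  0.2] 0.002 0.0
[-13.39051074  78.03377813]
```

Emit:
arm_command(moves=[-0.01,0,0,0,0,-0.02,0,0,0,0,-0.03,0,0,0,0,-0.037,0,0,0,0,-0.043,0,0,0,0,-0.049,0,0,0,0,-0.055,0,0,0,0,-0.055,0,0,0,0])

```text
time: 34.53
eef_pos: [487.7, 69.2, 32.2]
eef_rot: [[-0.051, 0.999, 0.0], [0.999, 0.051, -0.0], [-0.0, 0.0, -1.0]]
contact_force: [0.5, 0.3, -0.2]
gripper_width: -0.004
gripper_force: 0.0
```

Emit:
arm_command(moves=[-0.002,0,0,0,0,-0.004,0,0,0,0,-0.006,0,0,0,0,-0.008,0,0,0,0,-0.01,0,0,0,0,-0.01,0,0,0,0,-0.01,0,0,0,0,-0.01,0,0,0,0])

```text
time: 35.2
eef_pos: [487.7, 66.8, 32.2]
eef_rot: [[-0.052, 0.999, -0.0], [0.999, 0.052, 0.003], [0.003, -0.0, -1.0]]
contact_force: [-0.4, 5.5, 0.4]
gripper_width: -0.003
gripper_force: 2.6
```

Emit:
arm_command(moves=[-0.001,0,0,0,0,-0.002,0,0,0,0,-0.003,0,0,0,0,-0.004,0,0,0,0,-0.005,0,0,0,0,-0.005,0,0,0,0,-0.005,0,0,0,0,-0.005,0,0,0,0])

```text
time: 35.87
eef_pos: [487.7, 66.8, 32.2]
eef_rot: [[-0.053, 0.999, -0.0], [0.999, 0.053, 0.007], [0.007, 0.0, -1.0]]
contact_force: [-0.4, 10.9, 2.0]
gripper_width: 0.0
gripper_force: 5.5
```

Emit:
arm_command(moves=[0.01,0,0,0,0,0.03,0,0,0,0,0.06,0,0,0,0,0.06,0,-0.05,0,0,0.06,0,-0.1,0,0,0.06,0,-0.15,0,0,0.06,0,-0.15,0,0,0.06,0,-0.15,0,0])

```text
time: 36.53
eef_pos: [488.0, 88.2, 93.2]
eef_rot: [[-0.051, 0.999, 0.003], [0.999, 0.051, -0.0], [-0.0, 0.003, -1.0]]
contact_force: [-0.3, -0.1, -0.5]
gripper_width: 0.004
gripper_force: 0.0
```

```bash
cat > prof.py <<'E'
from h import *; from dk import inv
import sys
# side profile of the stack: depth cloud in deck coordinates, extent of each level
def prof(j=0,f=None):
    cm,im,d,s=shot('wrist',f); K,D,e,R=cm
    v,u=np.mgrid[0:420,0:560]; _,dd=rays(cm,np.c_[u.ravel(),v.ravel()]); p=e+dd*d.reshape(-1,1)
    a=inv0(p,j); ok=d.ravel()>0
    sat=cv2.cvtColor(im,cv2.COLOR_RGB2HSV)[:,:,1].ravel()
    for ax,o,lim in (('y+',0,(-60,35)),('x+',1,(-15,36)),('x-',1,(30,40))):
        for lo in range(31,61,5):
            m=ok&(a[:,2]>lo)&(a[:,2]<lo+5)
            if ax=='y+':
                r=[]
                for l in range(-65,40,15):
                    k=m&(a[:,0]>l)&(a[:,0]<l+15)&(a[:,1]>30)&(a[:,1]<48); r.append((round(float(np.percentile(a[k,1],50)),1),int(k.sum())) if k.sum()>8 else None)
            elif ax=='x+':
                r=[]
                for l in range(-20,40,15):
                    k=m&(a[:,1]>l)&(a[:,1]<l+15)&(a[:,0]>30)&(a[:,0]<48); r.append((round(float(np.percentile(a[k,0],50)),1),int(k.sum())) if k.sum()>8 else None)
            else:
                k=m&(a[:,1]>29)&(a[:,1]<41)&(a[:,0]<-60)&(a[:,0]>-76); r=[(round(float(np.percentile(a[k,0],50)),1),int(k.sum()))] if k.sum()>8 else None
            print(ax,lo,r)
    return cm,im,d,s
def inv0(p,j):
    from dk import C
    t=np.radians(2.9-j); q=p[:,:2]-C; return np.c_[q@[np.cos(t),np.sin(t)],q@[-np.sin(t),np.cos(t)],p[:,2]]
if __name__=='__main__': prof(float(sys.argv[1]),sys.argv[2] if len(sys.argv)>2 else None)
E
python3 st.py; python3 prof.py 0 w9
```

```text
36.53 [488.   88.2  93.2] yaw 92.95 [-0.3 -0.1 -0.5] 0.004 0.0
y+ 31 [(43.4, 147), (42.9, 151), (44.3, 81), None, (44.0, 105), (41.9, 165), (41.6, 167)]
y+ 36 [(42.7, 86), (42.3, 86), (42.2, 10), None, (41.0, 17), (40.5, 88), (40.0, 88)]
y+ 41 [(42.6, 80), (42.2, 80), None, None, (40.7, 12), (40.4, 77), (39.9, 75)]
y+ 46 [(42.7, 99), (42.2, 95), None, None, (40.6, 16), (40.3, 99), (40.0, 89)]
y+ 51 [(42.7, 82), (42.2, 93), None, None, (40.7, 16), (40.4, 83), (40.3, 80)]
y+ 56 [(39.6, 316), (38.9, 287), (41.8, 14), None, (40.2, 35), (37.5, 288), (38.0, 291)]
x+ 31 [None, None, None, (40.6, 56)]
x+ 36 [None, None, None, (38.8, 56)]
x+ 41 [None, None, None, (37.4, 51)]
x+ 46 [None, None, None, (36.2, 42)]
x+ 51 [None, None, None, (37.3, 20)]
x+ 56 [None, None, None, (36.9, 202)]
x- 31 [(-73.0, 89)]
x- 36 [(-73.5, 15)]
x- 41 [(-73.3, 22)]
x- 46 [(-72.1, 29)]
x- 51 [(-71.8, 41)]
x- 56 [(-65.4, 139)]
```

Emit:
arm_command(moves=[0,0,-0.08,0,0,0,0,-0.16,0,0,0,0,-0.24,0,0,0,-0.02,-0.3,0,0,0,-0.02,-0.3,0,0,0,-0.02,-0.3,0,0,0,-0.02,-0.3,0,0,0,-0.02,-0.3,0,0])

```text
time: 37.25
eef_pos: [477.5, 87.2, 210.1]
eef_rot: [[-0.051, 0.999, -0.004], [0.999, 0.051, -0.0], [-0.0, -0.004, -1.0]]
contact_force: [0.5, 0.1, 0.0]
gripper_width: 0.001
gripper_force: 0.0
```

```bash
cat > flush.py <<'E'
from prof import *
def flush(j=0,f='wf'):
    cm,im,d,s=shot('wrist',f); np.savez(f'pics/{f}.npz',im=im,d=d); K,D,e,R=cm
    v,u=np.mgrid[0:420,0:560]; _,dd=rays(cm,np.c_[u.ravel(),v.ravel()]); p=e+dd*d.reshape(-1,1); a=inv0(p,j)
    a=a.reshape(420,560,3); hsv=cv2.cvtColor(im,cv2.COLOR_RGB2HSV)
    def box(m,nm,z):
        m=cv2.morphologyEx(m.astype(np.uint8)*255,cv2.MORPH_OPEN,np.ones((2,2),np.uint8))
        cs=[c for c in cv2.findContours(m,cv2.RETR_EXTERNAL,cv2.CHAIN_APPROX_NONE)[0] if cv2.contourArea(c)>40]
        for c in cs:
            q=inv0(plane(cm,c.reshape(-1,2),z),j); print(nm,'centroid',q[:,:2].mean(0).round(1),'rect',[np.round(t,1) for t in cv2.minAreaRect(q[:,:2].astype(np.float32))],'x',q[:,0].min().round(1),q[:,0].max().round(1),'y',q[:,1].min().round(1),q[:,1].max().round(1))
    near=(abs(a[:,:,0])<95)&(abs(a[:,:,1])<80)
    box(near&(a[:,:,2]>66)&(a[:,:,2]<75),'fence',70)
    box(near&(a[:,:,2]>56)&(a[:,:,2]<65)&(hsv[:,:,2]>130),'top',60)
    print(np.round(s['eef_pos'],1))
if __name__=='__main__': flush(float(sys.argv[1]),sys.argv[2])
E
python3 flush.py 0 wf1
```

```text
fence centroid [ 32.2 -28.1] rect [array([ 32.3, -27.5]), array([20.7, 10.7]), np.float64(0.1)] x 21.9 42.6 y -32.9 -22.2
fence centroid [-61.7 -25.6] rect [array([-61.3, -25.6]), array([10.9, 11.3]), np.float64(88.3)] x -67.1 -55.5 y -30.9 -20.2
fence centroid [-70.3  10.4] rect [array([-70.4,  10.4]), array([38.6,  8. ]), np.float64(87.6)] x -75.2 -65.7 y -8.8 29.6
top centroid [-12.8  11.2] rect [array([-11.6,   8.7]), array([ 66.4, 110.7]), np.float64(88.3)] x -67.5 44.3 y -25.0 43.3
[477.5  87.2 210.1]
```

View pics/wf1.png

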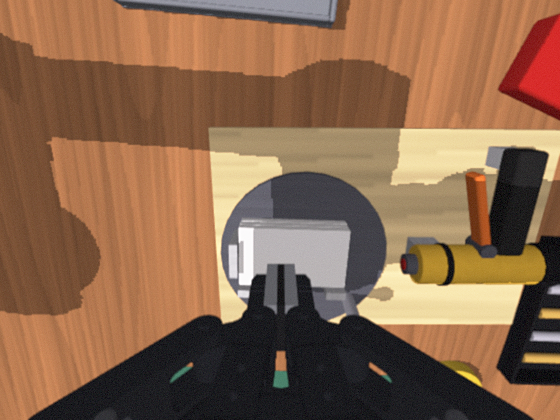

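The picture shows the stack snug in the fence, parallel to posts and wall, with the trigger at (478,208) and the grip at (517,200). The depth figures agree: boards and fence have the same slope, gap ≤1 mm. This was the 14th picture, so numbers only from here. I now measure grip and trigger from this cloud.

Run:
```python
from prof import *
z=np.load('pics/wf1.npz'); im,d=z['im'],z['d']; s=arm.sense(); cm=cam('wrist',s); K,D,e,R=cm
v,u=np.mgrid[0:420,0:560]; _,dd=rays(cm,np.c_[u.ravel(),v.ravel()]); p=e+dd*d.reshape(-1,1); a=inv0(p,0)
hsv=cv2.cvtColor(im,cv2.COLOR_RGB2HSV).reshape(-1,3)
o=(hsv[:,0]<18)&(hsv[:,1]>180)&(hsv[:,2]>110)&(a[:,0]>100)&(a[:,0]<260)&(a[:,1]>20)&(a[:,1]<130)&(a[:,2]>40)
print('trig z',np.percentile(a[o,2],[5,50,95]).round(1))
ot=o&(a[:,2]>57)
for l in range(20,120,10):
    k=ot&(a[:,1]>l)&(a[:,1]<l+10)
    if k.sum()>4: print('trig y',l,'x',np.percentile(a[k,0],[2,98]).round(1),k.sum())
b=(hsv[:,2]<60)&(a[:,0]>150)&(a[:,0]<260)&(a[:,1]>20)&(a[:,1]<135)&(a[:,2]>58)&(a[:,2]<70)
for l in range(20,130,10):
    k=b&(a[:,1]>l)&(a[:,1]<l+10)
    if k.sum()>4: print('grip y',l,'x',np.percentile(a[k,0],[2,98]).round(1),k.sum(),np.median(a[k,2]).round(1))
w=np.load('pics/w1.npz'); s['eef_pos']=np.array([523,34.9,259.3]); s['eef_rot']=np.array([[-1,.005,.001],[.005,1,-.002],[-.001,-.002,-1]])
cm=cam('wrist',s); hs=cv2.cvtColor(w['im'],cv2.COLOR_RGB2HSV); _,dd=rays(cm,np.c_[u.ravel(),v.ravel()]); a=inv0(cm[2]+dd*w['d'].reshape(-1,1),0); hs=hs.reshape(-1,3)
b=(hs[:,2]<60)&(a[:,0]>150)&(a[:,0]<260)&(a[:,1]>20)&(a[:,1]<135)&(a[:,2]>60)&(a[:,2]<70)
o=(hs[:,0]<18)&(hs[:,1]>180)&(hs[:,2]>110)&(a[:,0]>100)&(a[:,0]<260)&(a[:,1]>20)&(a[:,1]<130)&(a[:,2]>57)
for l in range(30,120,10):
    k=b&(a[:,1]>l)&(a[:,1]<l+10); q=o&(a[:,1]>l)&(a[:,1]<l+10)
    print('w1 y',l,'grip',np.percentile(a[k,0],[2,98]).round(1) if k.sum()>4 else None,'trig',np.percentile(a[q,0],[2,98]).round(1) if q.sum()>4 else None)
```

```text
trig z [47.8 61.2 62.8]
trig y 20 x [174.5 183.2] 38
trig y 30 x [171.9 181.5] 97
trig y 40 x [168.9 178.1] 102
trig y 50 x [165.6 175.3] 98
trig y 60 x [163.2 171.4] 103
trig y 70 x [160.6 169.2] 103
trig y 80 x [157.3 166.7] 109
trig y 90 x [156.3 164.2] 70
grip y 20 x [173.8 251.4] 336 64.4
grip y 30 x [189.7 214.5] 284 64.5
grip y 40 x [189.6 214.8] 289 64.7
grip y 50 x [189.7 214.8] 305 64.7
grip y 60 x [189.9 215. ] 308 64.6
grip y 70 x [189.8 215.2] 327 64.7
grip y 80 x [190.  215.4] 324 64.6
grip y 90 x [190.  214.7] 341 64.7
grip y 100 x [190.1 214.5] 346 64.6
grip y 110 x [190.4 214.7] 315 64.1
w1 y 30 grip [191.5 216.3] trig [173.3 183.1]
w1 y 40 grip [191.6 215.7] trig [170.7 180. ]
w1 y 50 grip [191.5 215.5] trig [167.1 176.7]
w1 y 60 grip [191.8 215.7] trig [164.6 174.1]
w1 y 70 grip [191.9 215.3] trig [162.2 170.6]
w1 y 80 grip [192.  215.6] trig [159.1 167.3]
w1 y 90 grip [191.8 215.1] trig [158.9 164.8]
w1 y 100 grip [192.  215.7] trig None
w1 y 110 grip [191.7 215.9] trig None
```

Run:
```python
import json; from plant import arm; from go import goto; from dk import w
s=arm.sense(); json.dump([*s['eef_pos'],92.9],open('cmd.json','w'))
print(w(194.8,80)); goto(*w(192,80),130,92.9)
T=__import__('h').cam('top')
from h import *
im=np.load('pics/top0.npz')['im']
for c in blobs(im,(0,150,60),(8,255,255),100): print('red',cen(c),rect(T,c,35))
```

```text
[694.30309557 103.9530533 ]
from [477.5  87.2 210.2  92.9] shift [0.014, 0.536, 0.2] twist 0.0 rows min 5.5
red [202.71628722 132.60245184] [744.3 212.1 107.   76.4 -18.8]
red [ 38.6306143 100.4489426] [826.3 690.9 180.9  85.   18.4]
red [498.95845771 194.07487562] [ 569.7 -622.6  100.6   61.8   33.7]
```

Emit:
arm_command(moves=[0.002,0.08,0,0,0,0.004,0.17,0,0,0,0.006,0.26,0.03,0,0,0.008,0.35,0.07,0,1,0.01,0.43,0.11,0,1,0.014,0.5,0.16,0,1,0.014,0.53,0.2,0,1,0.014,0.536,0.2,0,1])

```text
time: 37.97
eef_pos: [691.4, 103.5, 125.0]
eef_rot: [[-0.051, 0.999, -0.009], [0.999, 0.051, -0.001], [-0.0, -0.009, -1.0]]
contact_force: [-0.2, -1.1, -1.2]
gripper_width: 0.706
gripper_force: 0.0
```

Emit:
arm_command(moves=[0,0,0,0,1,0,0,0,0,1,0,0,0,0,1,0,0,0,0,1,0,0,0,0,1,0,0,0,0,1,0,0,0,0,1,0,0,0,0,1])

```text
time: 38.63
eef_pos: [692.5, 103.8, 132.6]
eef_rot: [[-0.051, 0.999, 0.001], [0.999, 0.051, 0.0], [0.0, 0.001, -1.0]]
contact_force: [-0.3, -0.0, 0.1]
gripper_width: 0.998
gripper_force: 0.0
```

```bash
python3 st.py
python3 - <<'E'
from prof import *
cm,im,d,s=prof(0,'wg'); print(inv(*s['eef_pos'][:2]))
K,D,e,R=cm
v,u=np.mgrid[0:420,0:560]; _,dd=rays(cm,np.c_[u.ravel(),v.ravel()]); a=inv0(e+dd*d.reshape(-1,1),0)
hsv=cv2.cvtColor(im,cv2.COLOR_RGB2HSV).reshape(-1,3)
o=(hsv[:,0]<18)&(hsv[:,1]>180)&(hsv[:,2]>110)&(a[:,2]>57)&(a[:,2]<66)&(a[:,0]>140)&(a[:,0]<200)
b=(hsv[:,2]<60)&(a[:,0]>180)&(a[:,0]<230)&(a[:,2]>61)&(a[:,2]<68)
for l in range(40,120,10):
    k=b&(a[:,1]>l)&(a[:,1]<l+10); q=o&(a[:,1]>l)&(a[:,1]<l+10)
    print('y',l,'grip',np.percentile(a[k,0],[2,98]).round(1) if k.sum()>4 else None,'trig',np.percentile(a[q,0],[2,98]).round(1) if q.sum()>4 else None)
E
```

```text
38.63 [692.5 103.8 132.6] yaw 92.92 [-0.3 -0.   0.1] 0.998 0.0
y+ 31 [None, (44.0, 86), (43.2, 107), (43.0, 111), (43.2, 113), (42.5, 122), (42.3, 114)]
y+ 36 [None, (42.6, 30), (42.2, 50), (41.7, 67), (41.2, 60), (40.6, 58), (40.4, 57)]
y+ 41 [None, (42.1, 9), (42.0, 55), (41.7, 43), (41.2, 54), (40.8, 52), (40.4, 51)]
y+ 46 [None, None, (41.8, 56), (41.6, 65), (41.0, 62), (40.7, 59), (40.3, 62)]
y+ 51 [None, None, (41.9, 35), (41.5, 52), (41.1, 65), (40.7, 61), (40.3, 56)]
y+ 56 [None, None, (39.1, 56), (39.8, 147), (39.6, 148), (38.1, 160), (38.9, 152)]
x+ 31 [(42.8, 88), (43.3, 90), (43.5, 91), (44.0, 99)]
x+ 36 [(42.2, 54), (42.5, 63), (43.3, 56), (43.5, 80)]
x+ 41 [(42.0, 49), (42.4, 51), (43.0, 63), (43.3, 66)]
x+ 46 [(41.8, 61), (42.5, 61), (43.0, 63), (43.1, 94)]
x+ 51 [(41.9, 53), (42.4, 53), (42.8, 60), (43.2, 79)]
x+ 56 [(39.8, 139), (41.2, 164), (39.6, 170), (40.6, 205)]
x- 31 None
x- 36 None
x- 41 None
x- 46 None
x- 51 None
x- 56 None
[193.00759265  79.96342444]
y 40 grip [191.1 217. ] trig [170.5 181. ]
y 50 grip [191.6 216.7] trig [167.6 177.7]
y 60 grip [191.8 217. ] trig [164.8 174.9]
y 70 grip [191.8 216.9] trig [161.8 172.1]
y 80 grip [191.8 217. ] trig [159.  169.4]
y 90 grip [191.8 217.2] trig [158.  166.4]
y 100 grip [191.8 217.1] trig None
y 110 grip [191.8 216.8] trig None
```

```bash
python3 flush.py 0 wh
python3 - <<'E'
from prof import *
z=np.load('pics/wh.npz'); im,d=z['im'],z['d']; cm=cam('wrist',arm.sense())
for q in blobs(im,(105,150,60),(130,255,255),50):
    p=plane(cm,[cen(q)],100)[0]; r=inv(*p[:2]); print('peg',p.round(1),r.round(1),'joint',-45-np.degrees(np.arctan2(r[1],r[0])))
y=[q for q in blobs(im,(20,150,100),(32,255,255),100)]
for q in y: print('yel',cen(q).round(),rect(cm,q,60))
T,im,d,_=shot('top')
for q in blobs(im,(105,150,60),(130,255,255),8):
    p=plane(T,[cen(q)],100)[0]; r=inv(*p[:2])
    if abs(np.hypot(*r)-76)<15: print('top peg',cen(q),p.round(1),r.round(1),'joint',-45-np.degrees(np.arctan2(r[1],r[0])))
E
```

```text
top centroid [5.3 8.2] rect [array([1.4, 9. ]), array([68.8, 85.2]), np.float64(87.4)] x -42.7 45.6 y -26.5 42.8
[692.5 103.8 132.4]
peg [564.3 -36.1 100. ] [ 57.9 -53.3] joint -2.3523471548583856
yel [281. 318.] [695.7  27.8  98.1  48.3   3. ]
yel [201. 315.] [630.3  24.7  51.   25.4  86.2]
top peg [287.9  190.44] [558.6 -37.1 100. ] [ 52.1 -54. ] joint 1.0295724596702343
```

Board side faces are flush on all levels, but they look turned about 1.7° from the grip in the same view. Before firing I press the peg against the home stop once more.

Run:
```python
import json; from plant import arm; from go import goto
s=arm.sense(); json.dump([*s['eef_pos'],92.9],open('cmd.json','w'))
goto(560.3,-36.5,132,137.8); goto(560.3,-36.5,78,137.8)
```

```text
from [692.5 103.8 132.2  92.9] shift [-0.334, -0.348, 0.001] twist -0.499 rows min 6.3
from [560.2 -36.7 131.8 137.8] shift [0.0, 0.0, 0.135] twist 0.0 rows min 1.3
```

Emit:
arm_command(moves=[-0.05,-0.05,0.001,-0.07,1,-0.1,-0.1,0.001,-0.14,1,-0.16,-0.16,0.001,-0.21,1,-0.22,-0.22,0.001,-0.28,1,-0.27,-0.28,0.001,-0.35,1,-0.31,-0.33,0.001,-0.42,1,-0.334,-0.348,0.001,-0.499,1,-0.334,-0.348,0.001,-0.499,1])

```text
time: 39.45
eef_pos: [558.4, -38.5, 131.9]
eef_rot: [[-0.741, 0.672, -0.001], [0.672, 0.741, -0.0], [0.001, -0.001, -1.0]]
contact_force: [-1.0, 0.8, -0.1]
gripper_width: 0.996
gripper_force: 0.0
```

Emit:
arm_command(moves=[0,0,0,0,1,0,0,0,0,1,0,0,0,0,1,0,0,0,0,1,0,0,0.05,0,1,0,0,0.09,0,1,0,0,0.135,0,1,0,0,0.135,0,1])

```text
time: 40.12
eef_pos: [558.1, -35.7, 74.3]
eef_rot: [[-0.741, 0.671, -0.006], [0.671, 0.741, 0.001], [0.005, -0.003, -1.0]]
contact_force: [-0.1, -0.2, -1.3]
gripper_width: 1.0
gripper_force: 0.0
```

```bash
python3 st.py
python3 - <<'E'
from h import *
cm,im,d,s=shot('wrist')
for q in blobs(im,(105,150,60),(130,255,255),50): 
    p=plane(cm,[cen(q)],100)[0]; print('peg',cen(q).round(),p.round(1))
E
```

```text
40.12 [558.1 -35.7  74.3] yaw 137.85 [-0.1 -0.2 -1.3] 1.0 0.0
peg [279. 310.] [556.8 -37.2 100. ]
```

Emit:
arm_command(moves=[0,0,0,0,0,0,0,0,0,0,0,0,0,0,0,0,0,0,0,0,0,0,0,0,0,0,0,0,0,0,0,0,0,0,0,0,0,0,0,0], force=20)

```text
time: 40.83
eef_pos: [560.7, -37.1, 78.5]
eef_rot: [[-0.741, 0.671, 0.001], [0.671, 0.741, -0.001], [-0.001, 0.0, -1.0]]
contact_force: [-1.2, -1.1, 5.8]
gripper_width: 0.222
gripper_force: 19.6
```

Emit:
arm_command(moves=[0,0,0,0,0,0,0,0,0,0,0,0,0,0,0,0,0,0,0,0,0,0,0,0,0,0,0,0,0,0,0,0,0,0,0,0,0,0,0,0])

```text
time: 41.5
eef_pos: [560.7, -37.2, 78.5]
eef_rot: [[-0.741, 0.671, 0.001], [0.671, 0.741, -0.001], [-0.001, 0.0, -1.0]]
contact_force: [-2.0, -1.7, 5.7]
gripper_width: 0.22
gripper_force: 19.6
```

Emit:
arm_command(moves=[0,0.002,0,0,0,0,0.004,0,0,0,0,0.006,0,0,0,0,0.008,0,0,0,0,0.01,0,0,0,0,0.01,0,0,0,0,0.01,0,0,0,0,0.01,0,0,0])

```text
time: 42.17
eef_pos: [561.3, -36.6, 78.5]
eef_rot: [[-0.74, 0.672, -0.003], [0.672, 0.74, -0.006], [-0.002, -0.006, -1.0]]
contact_force: [-8.2, -7.3, 9.2]
gripper_width: 0.222
gripper_force: 20.1
```

```bash
python3 st.py
```

```text
42.17 [561.3 -36.6  78.5] yaw 137.75 [-8.2 -7.3  9.2] 0.222 20.1
```

The peg did not yield at 11 N, so the disc is on its home stop. Release and go to the gun.

Run:
```python
import json; from go import goto; from dk import w
json.dump([560.6,-36.9,138,137.8],open('cmd.json','w'))
goto(*w(193,80),130,92.9)
```

```text
from [560.6 -36.9 138.  137.8] shift [-0.008, 0.482, 0.02] twist 0.499 rows min 6.3
```

Emit:
arm_command(moves=[0,0,0,0,1,0,0,0,0,1,0,-0.01,0,0,1,0,-0.01,0,0,1,0,-0.01,0,0,1,0,-0.01,-0.05,0,1,0,-0.01,-0.1,0,1,0,-0.01,-0.15,0,1])

```text
time: 42.83
eef_pos: [559.8, -36.4, 137.9]
eef_rot: [[-0.741, 0.671, -0.001], [0.671, 0.741, 0.001], [0.001, -0.0, -1.0]]
contact_force: [-0.1, 0.2, -0.0]
gripper_width: 1.002
gripper_force: 0.0
```

Emit:
arm_command(moves=[-0.001,0.07,0.02,0.07,1,-0.002,0.15,0.02,0.14,1,-0.003,0.23,0.02,0.21,1,-0.004,0.31,0.02,0.28,1,-0.005,0.38,0.02,0.35,1,-0.006,0.44,0.02,0.42,1,-0.008,0.475,0.02,0.499,1,-0.008,0.482,0.02,0.499,1])

```text
time: 43.5
eef_pos: [693.5, 106.5, 128.9]
eef_rot: [[-0.051, 0.999, 0.001], [0.999, 0.051, 0.001], [0.001, 0.001, -1.0]]
contact_force: [-0.2, 0.4, 0.1]
gripper_width: 0.998
gripper_force: 0.0
```

Emit:
arm_command(moves=[0,0,0,0,1,0,0,0,0,1,0,0,0,0,1,0,0,0,0,1,0,0,0,0,1,0,0,0,0,1,0,0,0,0,1,0,0,0,0,1])

```text
time: 44.17
eef_pos: [692.1, 103.8, 129.9]
eef_rot: [[-0.051, 0.999, 0.0], [0.999, 0.051, 0.0], [0.0, 0.0, -1.0]]
contact_force: [0.7, -0.1, -0.8]
gripper_width: 1.002
gripper_force: 0.0
```

```bash
python3 st.py
cat > gun.py <<'E'
from prof import *
# grip and trigger relative to the tool: along tool y (closing) and tool x
def gun():
    cm,im,d,s=shot('wrist'); K,D,e,R=cm
    v,u=np.mgrid[0:420,0:560]; _,dd=rays(cm,np.c_[u.ravel(),v.ravel()]); p=e+dd*d.reshape(-1,1)
    a=(p-s['eef_pos'])@s['eef_rot']; z=p[:,2]
    hsv=cv2.cvtColor(im,cv2.COLOR_RGB2HSV).reshape(-1,3)
    o=(hsv[:,0]<18)&(hsv[:,1]>180)&(hsv[:,2]>110)&(z>57)&(z<66)&(abs(a[:,1])<60)&(abs(a[:,0])<80)
    b=(hsv[:,2]<60)&(z>61)&(z<68)&(abs(a[:,1])<60)&(abs(a[:,0])<60)
    for l in range(-40,40,10):
        k=b&(a[:,0]>l)&(a[:,0]<l+10); q=o&(a[:,0]>l)&(a[:,0]<l+10)
        print('tool x',l,'grip y',np.percentile(a[k,1],[2,98]).round(1) if k.sum()>4 else None,'trig y',np.percentile(a[q,1],[2,98]).round(1) if q.sum()>4 else None)
if __name__=='__main__': gun()
E
python3 gun.py
```

```text
44.17 [692.1 103.8 129.9] yaw 92.92 [ 0.7 -0.1 -0.8] 1.002 0.0
tool x -40 grip y [-1.2 24.5] trig y [-21.9 -11.7]
tool x -30 grip y [-1.2 24.1] trig y [-24.6 -14.6]
tool x -20 grip y [-1.2 24.4] trig y [-27.8 -17.4]
tool x -10 grip y [-1.2 24.3] trig y [-30.6 -20.6]
tool x 0 grip y [-1.2 24.4] trig y [-33.4 -23.2]
tool x 10 grip y [-1.2 24.5] trig y [-34.7 -25.9]
tool x 20 grip y [-1.3 24.4] trig y None
tool x 30 grip y [-0.6 24.1] trig y None
```

Emit:
arm_command(moves=[0,0.005,0.06,0,1,0,0.005,0.12,0,1,0,0.005,0.17,0,1,0,0.005,0.21,0,1,0,0.005,0.24,0,1,0,0.005,0.252,0,1,0,0.009,0.252,0,1,0,0.009,0.252,0,1], force=40)

```text
time: 44.88
eef_pos: [696.5, 104.3, 29.7]
eef_rot: [[-0.051, 0.999, 0.001], [0.999, 0.051, 0.0], [0.0, 0.001, -1.0]]
contact_force: [0.5, 0.5, 0.2]
gripper_width: 1.001
gripper_force: 0.0
```

Emit:
arm_command(moves=[0,0,0,0,1,0,0,0,0,0,0,0,0,0,0,0,0,0,0,0,0,0,0,0,0,0,0,0,0,0,0,0,0,0,0,0,0,0,0,0])

```text
time: 45.55
eef_pos: [699.8, 104.7, 31.0]
eef_rot: [[-0.049, 0.999, 0.008], [0.999, 0.049, 0.001], [0.001, 0.008, -1.0]]
contact_force: [5.5, 1.5, 2.2]
gripper_width: 0.462
gripper_force: 46.6
```

Emit:
arm_command(moves=[0,0,0,0,0,0,0,0,0,0,0,0,0,0,0,0,0,0,0,1,0,0,0,0,1,0,0,0,0,1,0,0,0,0,1,0,0,0,0,1])

```text
time: 46.22
eef_pos: [696.5, 104.6, 29.3]
eef_rot: [[-0.051, 0.999, 0.002], [0.999, 0.051, 0.001], [0.001, 0.002, -1.0]]
contact_force: [0.3, -0.8, 0.4]
gripper_width: 1.0
gripper_force: 0.0
```

Trigger fully squeezed (opening 0.46 ≈ 41 mm) for about half a second and released. Now up and back to the peg.

Run:
```python
import json; from go import goto; from dk import w
json.dump([695.7,104,129.5,92.9],open('cmd.json','w'))
goto(560.8,-36.6,132,137.8)
```

```text
from [695.7 104.  129.5  92.9] shift [-0.334, -0.355, -0.006] twist -0.499 rows min 6.3
```

Emit:
arm_command(moves=[0,-0.003,0,0,1,0,-0.003,-0.05,0,1,0,-0.003,-0.1,0,1,0,-0.003,-0.16,0,1,0,-0.003,-0.21,0,1,0,-0.003,-0.25,0,1,0,-0.003,-0.25,0,1,0,-0.003,-0.25,0,1])

```text
time: 46.88
eef_pos: [695.8, 104.4, 130.2]
eef_rot: [[-0.051, 0.999, 0.004], [0.999, 0.051, 0.0], [0.0, 0.004, -1.0]]
contact_force: [-1.0, -0.9, -0.5]
gripper_width: 0.997
gripper_force: 0.0
```

```bash
python3 st.py; python3 gun.py | sed -n 4,6p
```

```text
46.88 [695.8 104.4 130.2] yaw 92.93 [-1.  -0.9 -0.5] 0.997 0.0
tool x -10 grip y [-4.7 20.5] trig y [-34.7 -24.6]
tool x 0 grip y [-4.7 20.3] trig y [-37.6 -27.5]
tool x 10 grip y [-4.7 20.5] trig y [-38.9 -30. ]
```

Emit:
arm_command(moves=[-0.05,-0.05,-0.006,-0.07,1,-0.1,-0.1,-0.006,-0.14,1,-0.16,-0.16,-0.006,-0.21,1,-0.22,-0.22,-0.006,-0.28,1,-0.27,-0.28,-0.006,-0.35,1,-0.31,-0.33,-0.006,-0.42,1,-0.334,-0.352,-0.006,-0.499,1,-0.334,-0.352,-0.006,-0.499,1])

```text
time: 47.6
eef_pos: [557.1, -38.0, 129.5]
eef_rot: [[-0.741, 0.671, -0.005], [0.671, 0.741, 0.0], [0.004, -0.003, -1.0]]
contact_force: [-0.3, 1.1, 0.7]
gripper_width: 1.0
gripper_force: 0.0
```

Emit:
arm_command(moves=[0,0,0,0,1,0,0,0,0,1,0,0,0,0,1,0,0,0.05,0,1,0,0,0.09,0,1,0,0,0.135,0,1,0,0,0.135,0,0,0,0,0.135,0,0], force=20)

```text
time: 48.27
eef_pos: [560.1, -35.6, 76.4]
eef_rot: [[-0.742, 0.671, -0.003], [0.671, 0.742, 0.001], [0.002, -0.001, -1.0]]
contact_force: [-1.2, -0.3, -0.0]
gripper_width: 0.749
gripper_force: 0.0
```

Emit:
arm_command(moves=[0,0,0,0,0,0,0,0,0,0,0,0,0,0,0,0,0,0,0,0,0,0,0,0,0,0,0,0,0,0,0,0,0,0,0,0,0,0,0,0])

```text
time: 48.93
eef_pos: [561.6, -36.9, 78.6]
eef_rot: [[-0.741, 0.672, 0.002], [0.672, 0.741, -0.001], [-0.002, 0.001, -1.0]]
contact_force: [-0.5, -0.6, 5.6]
gripper_width: 0.226
gripper_force: 19.6
```

```bash
python3 st.py
```

```text
48.93 [561.6 -36.9  78.6] yaw 137.82 [-0.5 -0.6  5.6] 0.226 19.6
```

Gripped with no side load. Arc clockwise, 22.5° per call.

Emit:
arm_command(moves=[0,-0.009,0,0.031,0,0.001,-0.019,0,0.063,0,0.002,-0.028,0,0.094,0,0.004,-0.037,0,0.125,0,0.006,-0.046,0,0.156,0,0.008,-0.056,0,0.188,0,0.011,-0.064,0,0.219,0,0.0145,-0.073,0,0.25,0])

```text
time: 49.6
eef_pos: [538.8, -53.9, 78.6]
eef_rot: [[-0.426, 0.905, 0.004], [0.905, 0.426, 0.001], [-0.001, 0.004, -1.0]]
contact_force: [1.3, 2.3, 2.9]
gripper_width: 0.221
gripper_force: 19.6
```

Emit:
arm_command(moves=[0,-0.009,0,0.031,0,0.001,-0.019,0,0.063,0,0.002,-0.028,0,0.094,0,0.004,-0.037,0,0.125,0,0.006,-0.046,0,0.156,0,0.008,-0.056,0,0.188,0,0.011,-0.064,0,0.219,0,0.0145,-0.073,0,0.25,0])

```text
time: 50.27
eef_pos: [510.2, -61.4, 78.6]
eef_rot: [[-0.048, 0.999, 0.005], [0.999, 0.048, 0.001], [0.0, 0.005, -1.0]]
contact_force: [3.1, 1.3, 2.2]
gripper_width: 0.223
gripper_force: 19.6
```

Emit:
arm_command(moves=[0,-0.009,0,0.031,0,0.001,-0.019,0,0.063,0,0.002,-0.028,0,0.094,0,0.004,-0.037,0,0.125,0,0.006,-0.046,0,0.156,0,0.008,-0.056,0,0.188,0,0.011,-0.064,0,0.219,0,0.0145,-0.073,0,0.25,0])

```text
time: 50.93
eef_pos: [480.9, -57.4, 78.6]
eef_rot: [[0.338, 0.941, 0.005], [0.941, -0.339, -0.0], [0.002, 0.005, -1.0]]
contact_force: [3.6, -0.2, 2.0]
gripper_width: 0.222
gripper_force: 19.5
```

Emit:
arm_command(moves=[0,-0.009,0,0.031,0,0.001,-0.019,0,0.063,0,0.002,-0.028,0,0.094,0,0.004,-0.037,0,0.125,0,0.006,-0.046,0,0.156,0,0.008,-0.056,0,0.188,0,0.011,-0.063,0,0.215,0,0.013,-0.069,0,0.235,0])

```text
time: 51.6
eef_pos: [456.6, -43.4, 78.6]
eef_rot: [[0.655, 0.756, 0.005], [0.756, -0.655, -0.001], [0.002, 0.004, -1.0]]
contact_force: [3.1, -1.3, 2.2]
gripper_width: 0.221
gripper_force: 19.5
```

Emit:
arm_command(moves=[0,-0.003,0,0.007,0,0,-0.005,0,0.015,0,0,-0.007,0,0.015,0,0,-0.009,0,0.015,0,0,-0.011,0,0.015,0,0,-0.011,0,0.015,0,0,-0.011,0,0.015,0,0,-0.011,0,0.015,0])

```text
time: 52.27
eef_pos: [454.8, -41.8, 78.6]
eef_rot: [[0.672, 0.741, 0.007], [0.741, -0.672, -0.003], [0.002, 0.007, -1.0]]
contact_force: [7.0, -4.1, 0.7]
gripper_width: 0.223
gripper_force: 19.7
```

```bash
python3 st.py
```

```text
52.27 [454.8 -41.8  78.6] yaw 47.81 [ 7.  -4.1  0.7] 0.223 19.7
```

Emit:
arm_command(moves=[0,-0.002,0,0,0,0,-0.004,0,0,0,0,-0.006,0,0,0,0,-0.008,0,0,0,0,-0.008,0,0,0,0,-0.008,0,0,0,0,-0.008,0,0,0,0,-0.008,0,0,0])

```text
time: 52.93
eef_pos: [454.8, -41.8, 78.7]
eef_rot: [[0.672, 0.74, 0.01], [0.74, -0.672, -0.008], [0.001, 0.013, -1.0]]
contact_force: [14.0, -10.8, -7.8]
gripper_width: 0.22
gripper_force: 19.9
```

```bash
python3 st.py
```

```text
52.93 [454.8 -41.8  78.7] yaw 47.76 [ 14.  -10.8  -7.8] 0.22 19.9
```

The peg doesn't move under 17 N, so the disc is at the other stop. Release, rise, and look at both free faces of the stack.

Run:
```python
import json; from go import goto
json.dump([454,-41.5,138.6,47.8],open('cmd.json','w'))
goto(563,-150,165,47.8)
```

```text
from [454.  -41.5 138.6  47.8] shift [-0.018, 0.384, -0.066] twist 0.0 rows min 3.7
```

Emit:
arm_command(moves=[0,0,0,0,1,0,0,0,0,1,0,0.012,0,0,1,0,0.012,0,0,1,0,0.012,0,0,1,0,0.012,-0.05,0,1,0,0.012,-0.1,0,1,0,0.012,-0.15,0,1])

```text
time: 53.6
eef_pos: [450.9, -40.7, 137.5]
eef_rot: [[0.671, 0.741, -0.002], [0.741, -0.671, 0.001], [-0.001, -0.002, -1.0]]
contact_force: [0.8, -0.3, 0.1]
gripper_width: 1.002
gripper_force: 0.0
```

Emit:
arm_command(moves=[-0.004,0.08,-0.02,0,0.3,-0.008,0.16,-0.04,0,0.3,-0.012,0.24,-0.066,0,0,-0.016,0.32,-0.066,0,0,-0.018,0.38,-0.066,0,0,-0.018,0.384,-0.066,0,0,-0.018,0.384,-0.066,0,0,-0.018,0.384,-0.066,0,0])

```text
time: 54.27
eef_pos: [560.0, -148.9, 163.1]
eef_rot: [[0.671, 0.741, -0.002], [0.741, -0.671, 0.001], [-0.0, -0.002, -1.0]]
contact_force: [0.6, -0.5, -1.0]
gripper_width: -0.003
gripper_force: 0.0
```

```bash
sed -i 's/^C=.*/C=np.array([505.0,14.0])/' dk.py; python3 st.py; python3 prof.py 90 wi | grep -v x-; python3 flush.py 90 wj
```

```text
54.27 [ 560.  -148.9  163.1] yaw 47.84 [ 0.6 -0.5 -1. ] -0.003 0.0
y+ 31 [(42.4, 89), (43.5, 135), (43.6, 141), (43.5, 145), (42.9, 136), (43.7, 116), (43.4, 117)]
y+ 36 [(40.9, 26), (41.1, 45), (40.9, 41), (41.0, 39), (40.7, 40), (41.0, 41), (40.9, 35)]
y+ 41 [(40.8, 18), (41.0, 35), (40.7, 37), (41.1, 32), (40.6, 38), (41.0, 28), (40.9, 29)]
y+ 46 [(40.8, 14), (41.0, 46), (40.7, 41), (41.0, 44), (40.5, 36), (40.9, 38), (41.0, 35)]
y+ 51 [(41.0, 10), (40.9, 41), (40.6, 44), (41.0, 33), (40.7, 37), (40.7, 40), (41.0, 36)]
y+ 56 [(34.1, 94), (36.6, 214), (36.6, 211), (36.8, 219), (36.9, 204), (37.5, 190), (37.1, 197)]
x+ 31 [(45.1, 79), (44.5, 75), (44.6, 107), (44.0, 89)]
x+ 36 [(43.2, 33), (43.1, 32), (42.7, 36), (42.8, 36)]
x+ 41 [(43.0, 25), (43.1, 24), (42.6, 25), (42.6, 31)]
x+ 46 [(43.0, 29), (43.0, 35), (42.8, 29), (42.6, 37)]
x+ 51 [(43.0, 31), (43.1, 28), (43.2, 25), (42.7, 32)]
x+ 56 [(37.7, 178), (37.7, 192), (37.8, 234), (37.3, 218)]
fence centroid [ 56.9 -51. ] rect [array([ 57.3, -50.8]), array([ 8.7, 13.8]), np.float64(70.4)] x 49.7 63.1 y -57.0 -46.2
fence centroid [ 33.9 -26.7] rect [array([ 33.7, -26.8]), array([21.7, 10.7]), np.float64(0.2)] x 22.8 44.5 y -32.1 -21.4
top centroid [-12.7   9.6] rect [array([-11.5,   8.6]), array([ 64.8, 111. ]), np.float64(89.8)] x -67.0 44.0 y -23.9 41.1
[ 559.9 -148.5  163.2]
```

Boards are flush on all levels (y 40.5–41.1, x 42.6–43.2) and parallel to the fence at the second stop. Back to the gun.

Run:
```python
import json; from go import goto
json.dump([562,-150,165,47.8],open('cmd.json','w'))
goto(692.5,104,130,92.9)
```

```text
from [ 562.  -150.   165.    47.8] shift [0.69, -0.185, 0.088] twist -0.501 rows min 6.9
```

Emit:
arm_command(moves=[0.09,-0.024,0,-0.07,0,0.18,-0.048,0,-0.14,0,0.28,-0.075,0,-0.21,1,0.38,-0.1,0,-0.28,1,0.47,-0.126,0.03,-0.35,1,0.56,-0.15,0.06,-0.42,1,0.64,-0.172,0.088,-0.48,1,0.69,-0.185,0.088,-0.501,1])

```text
time: 55.03
eef_pos: [689.7, 109.0, 125.8]
eef_rot: [[-0.059, 0.998, -0.004], [0.998, 0.059, 0.001], [0.001, -0.004, -1.0]]
contact_force: [0.2, -0.2, -0.2]
gripper_width: 0.849
gripper_force: 0.0
```

Emit:
arm_command(moves=[0,0,0,0,1,0,0,0,0,1,0,0,0,0,1,0,0,0,0,1,0,0,0,0,1,0,0,0,0,1,0,0,0,0,1,0,0,0,0,1])

```text
time: 55.7
eef_pos: [691.6, 104.1, 128.8]
eef_rot: [[-0.05, 0.999, 0.0], [0.999, 0.05, 0.0], [0.0, 0.0, -1.0]]
contact_force: [0.4, -0.0, 0.6]
gripper_width: 0.999
gripper_force: 0.0
```

```bash
python3 st.py; python3 gun.py | sed -n 3,7p; python3 prof.py 90 | grep -v x-
```

```text
55.7 [691.6 104.1 128.8] yaw 92.87 [ 0.4 -0.   0.6] 0.999 0.0
tool x -20 grip y [-0.5 25. ] trig y [-27.3 -17.2]
tool x -10 grip y [-0.5 24.8] trig y [-30.2 -19.9]
tool x 0 grip y [-0.5 24.9] trig y [-33.  -22.9]
tool x 10 grip y [-0.6 25. ] trig y [-34.3 -25.6]
tool x 20 grip y [-0.6 24.9] trig y None
y+ 31 [(42.1, 130), (42.2, 119), (42.4, 111), (42.2, 115), (42.6, 107), (42.1, 101), (42.1, 38)]
y+ 36 [(41.4, 70), (41.3, 72), (41.3, 72), (41.2, 58), (41.2, 61), (41.1, 52), (40.9, 13)]
y+ 41 [(41.2, 74), (41.2, 62), (41.1, 59), (41.1, 58), (41.0, 55), (40.9, 55), None]
y+ 46 [(41.1, 83), (41.0, 80), (41.0, 73), (41.1, 65), (40.9, 61), (40.8, 60), None]
y+ 51 [(41.1, 73), (41.1, 64), (41.0, 69), (41.0, 64), (40.9, 60), (40.8, 57), None]
y+ 56 [(39.4, 206), (39.6, 183), (39.4, 168), (39.5, 155), (40.0, 147), (39.3, 128), None]
x+ 31 [None, None, None, None]
x+ 36 [None, None, None, None]
x+ 41 [None, None, None, None]
x+ 46 [None, None, None, None]
x+ 51 [None, None, None, None]
x+ 56 [(33.8, 12), None, None, None]
```

Emit:
arm_command(moves=[0,0.006,0.06,0,1,0,0.006,0.12,0,1,0,0.006,0.17,0,1,0,0.006,0.21,0,1,0,0.006,0.24,0,1,0,0.006,0.25,0,1,0,0.011,0.25,0,1,0,0.011,0.25,0,1], force=40)

```text
time: 56.47
eef_pos: [696.8, 104.9, 29.3]
eef_rot: [[-0.051, 0.999, 0.001], [0.999, 0.051, 0.0], [0.0, 0.001, -1.0]]
contact_force: [-0.4, 0.1, -0.1]
gripper_width: 0.999
gripper_force: 0.0
```

Emit:
arm_command(moves=[0,0,0,0,1,0,0,0,0,0,0,0,0,0,0,0,0,0,0,0,0,0,0,0,0,0,0,0,0,0,0,0,0,0,0,0,0,0,0,0])

```text
time: 57.13
eef_pos: [699.8, 105.4, 30.5]
eef_rot: [[-0.049, 0.999, 0.008], [0.999, 0.049, 0.001], [0.001, 0.008, -1.0]]
contact_force: [5.0, 2.6, 1.2]
gripper_width: 0.462
gripper_force: 46.5
```

Emit:
arm_command(moves=[0,0,0,0,0,0,0,0,0,0,0,0,0,0,0,0,0,0,0,1,0,0,0,0,1,0,0,0,0,1,0,0,0,0,1,0,0,0,0,1])

```text
time: 57.8
eef_pos: [696.8, 105.3, 28.9]
eef_rot: [[-0.051, 0.999, 0.002], [0.999, 0.051, 0.001], [0.001, 0.002, -1.0]]
contact_force: [-0.2, 0.3, 0.0]
gripper_width: 1.003
gripper_force: 0.0
```

Emit:
arm_command(moves=[0,-0.003,0,0,1,0,-0.003,-0.05,0,1,0,-0.003,-0.1,0,1,0,-0.003,-0.16,0,1,0,-0.003,-0.23,0,1,0,-0.003,-0.3,0,1,0,-0.003,-0.33,0,1,0,-0.003,-0.33,0,1])

```text
time: 58.47
eef_pos: [697.8, 105.3, 165.8]
eef_rot: [[-0.051, 0.999, 0.009], [0.999, 0.051, 0.001], [0.0, 0.009, -1.0]]
contact_force: [0.0, -0.4, -0.5]
gripper_width: 1.0
gripper_force: 0.0
```

```bash
python3 st.py; python3 gun.py | sed -n 3,6p
python3 - <<'E'
from h import *
T,im,d,_=shot('top'); t0=np.load('pics/top0.npz')['im']
for q in blobs(im,(90,0,50),(125,75,140),1000):
    if abs(cen(q)[0]-160)<40: print('tray now',cen(q).round(1),rect(T,q,25))
hs=cv2.cvtColor(im,cv2.COLOR_RGB2HSV); print(hs[245,160],hs[280,160],hs[225,185])
S,im,d,_=shot('scene')
for q in blobs(im,(90,0,50),(125,75,140),800):
    if np.hypot(*(cen(q)-[358,193]))<40: print('scene tray',cen(q).round(1),rect(S,q,25))
E
```

```text
58.47 [697.8 105.3 165.8] yaw 92.94 [ 0.  -0.4 -0.5] 1.0 0.0
tool x -20 grip y [-7.7 17.6] trig y [-35. -25.]
tool x -10 grip y [-7.7 17.5] trig y [-37.8 -27.6]
tool x 0 grip y [-7.6 17.9] trig y [-40.5 -30.5]
tool x 10 grip y [-7.5 17.7] trig y [-41.3 -33. ]
[104  75  98] [105  68 112] [103  75 116]
```

Second shot done, trigger back at rest. Next I take the two upper boards together, for a pile level with the tray rim, and put the third beside them.

Run:
```python
import json; from go import goto; from dk import w
json.dump([695.7,104,162,92.9],open('cmd.json','w'))
print(w(-12.3,9,90)); goto(*w(-12.3,9,90),130,92.9)
from h import *
T,im,d,_=shot('top')
for q in blobs(im,(90,15,50),(125,100,150),1000):
    if abs(cen(q)[0]-160)<40: print('tray now',cen(q).round(1),rect(T,q,25))
```

```text
[513.36618105  26.73958455]
from [695.7 104.  162.   92.9] shift [-0.17, -0.465, 0.08] twist 0.0 rows min 4.8
```

Emit:
arm_command(moves=[-0.03,-0.08,0,0,1,-0.06,-0.16,0,0,1,-0.09,-0.24,0,0,1,-0.12,-0.32,0.02,0,1,-0.15,-0.4,0.05,0,1,-0.165,-0.45,0.08,0,1,-0.17,-0.465,0.08,0,1,-0.17,-0.465,0.08,0,1])

```text
time: 59.33
eef_pos: [509.0, 27.3, 126.7]
eef_rot: [[-0.05, 0.999, -0.005], [0.999, 0.05, 0.001], [0.001, -0.005, -1.0]]
contact_force: [1.2, 0.3, -0.1]
gripper_width: 0.999
gripper_force: 0.0
```

Emit:
arm_command(moves=[0,0,0,0,1,0,0,0,0,1,0,0,0,0,1,0,0,0,0,1,0,0,0,0,1,0,0,0,0,1,0,0,0,0,1,0,0,0,0,1])

```text
time: 60.0
eef_pos: [512.6, 27.5, 128.6]
eef_rot: [[-0.051, 0.999, 0.0], [0.999, 0.051, 0.0], [0.0, 0.0, -1.0]]
contact_force: [0.0, -0.1, 0.3]
gripper_width: 0.998
gripper_force: 0.0
```

```bash
python3 st.py; python3 flush.py 90 wk
python3 - <<'E'
from h import *
z=np.load('pics/wk.npz'); cm=cam('wrist',arm.sense()); im=z['im']
hs=cv2.cvtColor(im,cv2.COLOR_RGB2HSV)
T,t,d,_=shot('top'); K=cv2.cvtColor(t,cv2.COLOR_RGB2HSV)
# tray by depth: rim/wall points 15..30 mm high near its old place
v,u=np.mgrid[0:420,0:560]; _,dd=rays(T,np.c_[u.ravel(),v.ravel()]); p=T[2]+dd*d.reshape(-1,1)
h=K.reshape(-1,3); m=((h[:,0]>88)&(h[:,0]<130)&(h[:,1]>8)&(h[:,1]<120)&(h[:,2]>35)&(h[:,2]<190)&(abs(p[:,0]-420)<160)&(abs(p[:,1]-325)<150)&(p[:,2]<60))
m=cv2.morphologyEx((m.reshape(420,560)*255).astype(np.uint8),cv2.MORPH_CLOSE,np.ones((5,5),np.uint8))
for c in cv2.findContours(m,cv2.RETR_EXTERNAL,cv2.CHAIN_APPROX_NONE)[0]:
    if cv2.contourArea(c)>500: print('tray',cen(c).round(),cv2.contourArea(c),rect(T,c,25))
E
```

```text
60.0 [512.6  27.5 128.6] yaw 92.93 [ 0.  -0.1  0.3] 0.998 0.0
fence centroid [ 50.6 -52.6] rect [array([ 50.3, -52.4]), array([13.3,  9.4]), np.float64(63.9)] x 45.7 57.1 y -59.9 -47.1
fence centroid [ 32.5 -26.1] rect [array([ 32.1, -26.3]), array([21.7,  8.7]), np.float64(0.2)] x 21.2 43.0 y -30.6 -21.9
fence centroid [-57. -26.] rect [array([-56.9, -26. ]), array([20.5,  8.8]), np.float64(0.1)] x -67.2 -46.7 y -30.4 -21.6
fence centroid [-70.7  10. ] rect [array([-70.6,  10. ]), array([ 8. , 36.1]), np.float64(0.1)] x -74.6 -66.6 y -8.0 28.0
top centroid [-14.7   9.3] rect [array([-11.7,   9.5]), array([ 64.3, 110.6]), np.float64(89.9)] x -67.0 43.6 y -22.7 41.7
[512.6  27.5 128.6]
tray [159. 245.] 3661.5 [419.3 321.2 197.4 150.7  -2.1]
```

Tray at (419,321), unmoved. Now grip the two upper boards.

Emit:
arm_command(moves=[0,0.003,0.06,0,1,0,0.003,0.12,0,1,0,0.003,0.17,0,1,0,0.003,0.21,0,1,0,0.003,0.226,0,1,0,0.003,0.226,0,1,0,0.003,0.226,0,0,0,0.003,0.226,0,0], force=60)

```text
time: 60.77
eef_pos: [514.9, 27.5, 39.3]
eef_rot: [[-0.051, 0.999, 0.002], [0.999, 0.051, -0.0], [-0.0, 0.002, -1.0]]
contact_force: [6.5, -0.3, 9.2]
gripper_width: 0.745
gripper_force: 9.0
```

Emit:
arm_command(moves=[0,0,0,0,0,0,0,0,0,0,0,0,0,0,0,0,0,-0.01,0,0,0,0,-0.04,0,0,0,0,-0.1,0,0,0,0,-0.17,0,0,0,0,-0.23,0,0])

```text
time: 61.43
eef_pos: [513.0, 27.5, 131.4]
eef_rot: [[-0.051, 0.999, -0.001], [0.999, 0.051, 0.0], [0.0, -0.001, -1.0]]
contact_force: [0.2, -0.8, -1.4]
gripper_width: 0.731
gripper_force: 72.4
```

```bash
python3 st.py
python3 - <<'E'
from prof import *
cm,im,d,s=shot('wrist','wl'); np.savez('pics/wl.npz',im=im,d=d)
v,u=np.mgrid[0:420,0:560]; _,dd=rays(cm,np.c_[u.ravel(),v.ravel()]); p=cm[2]+dd*d.reshape(-1,1)
a=(p-s['eef_pos'])@s['eef_rot']; hs=cv2.cvtColor(im,cv2.COLOR_RGB2HSV).reshape(-1,3)
m=(hs[:,1]<40)&(hs[:,2]>90)&(abs(a[:,1])<30)&(a[:,0]>20)&(a[:,0]<90)
h,e=np.histogram(p[m,2],bins=np.arange(0,190,5)); print([(int(e[i]),int(h[i])) for i in range(len(h)) if h[i]>15])
k=m&(p[:,2]>s['eef_pos'][2]-30)
print('in hand far edge',np.percentile(a[k,0],[99,99.7]).round(1),'z top',np.percentile(p[k,2],90).round(1))
for q in blobs(im,(0,0,100),(179,45,255),800,2): print(cen(q).round(),rect(cm,q,40))
E
```

```text
61.43 [513.   27.5 131.4] yaw 92.92 [ 0.2 -0.8 -1.4] 0.731 72.4
[(25, 73), (30, 1253), (35, 124), (40, 1727), (45, 47), (50, 20), (55, 24), (60, 44), (65, 85), (70, 722), (130, 118), (135, 314), (140, 391), (145, 398), (150, 11822)]
in hand far edge [83.2 83.2] z top 153.3
[281. 264.] [514.8 -28.6 246.1 122.7 -87.1]
```

Run:
```python
import json; from go import goto
json.dump([513,27.5,131,92.9],open('cmd.json','w'))
goto(461.5,319.5,131,87.9)
```

```text
from [513.   27.5 131.   92.9] shift [0.736, -0.092, 0.0] twist 0.056 rows min 7.1
```

Emit:
arm_command(moves=[0.08,-0.01,0,0.01,0,0.18,-0.022,0,0.02,0,0.28,-0.035,0,0.03,0,0.38,-0.048,0,0.04,0,0.48,-0.06,0,0.05,0,0.58,-0.073,0,0.056,0,0.67,-0.084,0,0.056,0,0.736,-0.092,0,0.056,0])

```text
time: 62.15
eef_pos: [460.3, 322.4, 130.0]
eef_rot: [[0.035, 0.999, -0.001], [0.999, -0.035, 0.0], [0.0, -0.001, -1.0]]
contact_force: [1.1, 0.5, -0.7]
gripper_width: 0.729
gripper_force: 72.4
```

Emit:
arm_command(moves=[0,0,0,0,0,0,0,0,0,0,0,0,0,0,0,0,0,0,0,0,0,0,0,0,0,0,0,0,0,0,0,0,0,0,0,0,0,0,0,0])

```text
time: 62.82
eef_pos: [462.1, 319.1, 130.3]
eef_rot: [[0.038, 0.999, 0.0], [0.999, -0.038, 0.0], [0.0, 0.0, -1.0]]
contact_force: [-0.4, -0.2, -0.6]
gripper_width: 0.732
gripper_force: 72.4
```

```bash
python3 st.py
cat > tray.py <<'E'
from h import *
# tray rim from wrist depth: points at rim height, and walls' inner lines in tool axes
cm,im,d,s=shot('wrist','wt'); np.savez('pics/wt.npz',im=im,d=d)
v,u=np.mgrid[0:420,0:560]; _,dd=rays(cm,np.c_[u.ravel(),v.ravel()]); p=cm[2]+dd*d.reshape(-1,1)
hs=cv2.cvtColor(im,cv2.COLOR_RGB2HSV).reshape(-1,3)
g=(hs[:,0]>85)&(hs[:,0]<130)&(hs[:,1]<130)&(p[:,1]>210)&(p[:,1]<440)&(p[:,0]>280)&(p[:,0]<560)
r=g&(p[:,2]>22)&(p[:,2]<29)
q=p[r][:,:2]; print('rim n',r.sum(),'x',np.percentile(q[:,0],[1,99]).round(1),'y',np.percentile(q[:,1],[1,99]).round(1),[np.round(t,1) for t in cv2.minAreaRect(q.astype(np.float32))])
for nm,ax,lo,hi in (('far x',0,490,540),('near x',0,295,345),('y+',1,370,420),('y-',1,225,275)):
    k=r&(p[:,ax]>lo)&(p[:,ax]<hi)&(abs(p[:,1-ax]-(320 if ax==0 else 420))<60)
    if k.sum()>20: print(nm,np.percentile(p[k,ax],[2,50,98]).round(1),k.sum())
f=g&(p[:,2]>2)&(p[:,2]<9); print('floor z',np.median(p[f,2]).round(1),f.sum())
E
python3 tray.py
```

```text
62.82 [462.1 319.1 130.3] yaw 87.82 [-0.4 -0.2 -0.6] 0.732 72.4
rim n 3419 x [319.3 519.4] y [252.  398.9] [array([418.9, 321.8]), array([148.7, 198.6]), np.float64(87.8)]
far x [515.3 517.4 519.8] 225
near x [319.  322.9 326. ] 872
y+ [390.  393.8 397.7] 1117
y- [250.3 252.9 254.5] 56
floor z 6.2 19341
```

Emit:
arm_command(moves=[0,-0.003,0.08,0,0,0,-0.003,0.16,0,0,0,-0.003,0.23,0,0,0,-0.003,0.28,0,0,0,-0.003,0.3,0,0,0,-0.003,0.312,0,0,0,-0.003,0.312,0,0,0,-0.003,0.312,0,0])

```text
time: 63.53
eef_pos: [461.7, 320.2, 6.6]
eef_rot: [[0.037, 0.999, 0.002], [0.999, -0.037, 0.001], [0.001, 0.002, -1.0]]
contact_force: [0.6, 0.9, -0.3]
gripper_width: 0.736
gripper_force: 72.4
```

```bash
python3 st.py
```

```text
63.53 [461.7 320.2   6.6] yaw 87.88 [ 0.6  0.9 -0.3] 0.736 72.4
```

Emit:
arm_command(moves=[0,0,0.002,0,0,0,0,0.002,0,0.8,0,0,0.002,0,0.82,0,0,0.002,0,0.82,0,0,-0.01,0,0.82,0,0,-0.05,0,0.82,0,0,-0.12,0,0.82,0,0,-0.2,0,0.82])

```text
time: 64.2
eef_pos: [459.2, 318.8, 85.1]
eef_rot: [[0.037, 0.999, -0.003], [0.999, -0.037, -0.002], [-0.002, -0.003, -1.0]]
contact_force: [0.6, -0.1, 0.3]
gripper_width: 0.819
gripper_force: 0.0
```

Emit:
arm_command(moves=[0,0,-0.07,0,1,0,0,-0.13,0,1,0,0,-0.13,0,1,0,0,-0.13,0,1,0,0,-0.13,0,1,0,0,-0.13,0,1,0,0,-0.13,0,1,0,0,-0.13,0,1])

```text
time: 64.87
eef_pos: [459.9, 319.2, 136.1]
eef_rot: [[0.037, 0.999, -0.002], [0.999, -0.037, -0.001], [-0.001, -0.002, -1.0]]
contact_force: [0.4, -0.1, 0.8]
gripper_width: 1.001
gripper_force: 0.0
```

```bash
python3 st.py; python3 tray.py
python3 - <<'E'
from h import *
z=np.load('pics/wt.npz'); im,d=z['im'],z['d']; cm=cam('wrist',arm.sense())
v,u=np.mgrid[0:420,0:560]; _,dd=rays(cm,np.c_[u.ravel(),v.ravel()]); p=cm[2]+dd*d.reshape(-1,1)
for q in blobs(im,(0,0,150),(179,45,255),800,3):
    m=np.zeros(im.shape[:2],np.uint8); cv2.drawContours(m,[q],-1,255,-1); zz=p[m.ravel()>0,2]
    print('white',cen(q).round(),rect(cm,q,25),'z',np.percentile(zz,[5,50,95]).round(1))
import json; from go import goto; from dk import w
s=arm.sense(); json.dump([*s['eef_pos'],87.9],open('cmd.json','w')); goto(*w(-12.3,9.5,90),130,92.9)
E
```

```text
64.87 [459.9 319.2 136.1] yaw 87.88 [ 0.4 -0.1  0.8] 1.001 0.0
rim n 4463 x [319.5 519.2] y [246.8 398.7] [array([418.9, 322.2]), array([148.5, 198.5]), np.float64(87.8)]
far x [512.1 515.8 519.4] 756
near x [319.1 322.9 326.1] 834
y+ [390.4 394.1 398. ] 1054
y- [247.2 250.1 264.3] 569
floor z 6.1 22436
white [283. 203.] [460.1 319.5 111.1  64.9  87.6] z [25.1 26.3 27.4]
white [15. 46.] [275.8 447.9  57.8  30.5  72.8] z [0.7 1.9 3.3]
from [460.1 319.3 136.4  87.9] shift [-0.726, 0.161, 0.016] twist -0.056 rows min 7.1
```

Both boards lie flat in the tray (top z≈26). Fetch the last one.

Emit:
arm_command(moves=[-0.08,0.018,0,-0.01,1,-0.18,0.04,0,-0.02,1,-0.28,0.062,0,-0.03,1,-0.38,0.085,0,-0.04,1,-0.48,0.107,0,-0.05,1,-0.58,0.13,0.016,-0.056,1,-0.67,0.15,0.016,-0.056,1,-0.726,0.161,0.016,-0.056,1])

```text
time: 65.58
eef_pos: [514.4, 23.7, 130.4]
eef_rot: [[-0.048, 0.999, -0.001], [0.999, 0.048, -0.001], [-0.001, -0.001, -1.0]]
contact_force: [0.0, -0.2, 0.3]
gripper_width: 0.998
gripper_force: 0.0
```

Emit:
arm_command(moves=[0,0,0,0,1,0,0,0,0,1,0,0,0,0,1,0,0,0,0,1,0,0,0,0,1,0,0,0,0,1,0,0,0,0,1,0,0,0,0,1])

```text
time: 66.25
eef_pos: [514.3, 27.7, 131.0]
eef_rot: [[-0.052, 0.999, 0.0], [0.999, 0.052, 0.0], [0.0, 0.0, -1.0]]
contact_force: [1.5, 0.6, 0.1]
gripper_width: 1.0
gripper_force: 0.0
```

```bash
python3 st.py
python3 - <<'E'
from h import *
cm,im,d,s=shot('wrist')
for q in blobs(im,(0,0,150),(179,45,255),800,3):
    b=rect(cm,q,40); print('white',cen(q).round(),b,'tool',(s['eef_rot'][:2,:2].T@(b[:2]-s['eef_pos'][:2])).round(1))
E
```

```text
66.25 [514.3  27.7 131. ] yaw 92.98 [1.5 0.6 0.1] 1.0 0.0
white [281. 213.] [513.   29.2 115.3  64.2 -87.3] tool [ 1.6 -1.2]
```

Emit:
arm_command(moves=[0,-0.002,0.07,0,1,0,-0.002,0.14,0,1,0,-0.002,0.2,0,1,0,-0.002,0.24,0,1,0,-0.002,0.256,0,1,0,-0.002,0.256,0,1,0,-0.002,0.256,0,0,0,-0.002,0.256,0,0], force=50)

```text
time: 66.97
eef_pos: [515.0, 27.0, 29.9]
eef_rot: [[-0.051, 0.999, 0.003], [0.999, 0.051, 0.0], [-0.0, 0.003, -1.0]]
contact_force: [4.3, -0.1, 4.6]
gripper_width: 0.748
gripper_force: 4.2
```

Emit:
arm_command(moves=[0,0,0,0,0,0,0,0,0,0,0,0,0,0,0,0,0,-0.01,0,0,0,0,-0.05,0,0,0,0,-0.12,0,0,0,0,-0.2,0,0,0,0,-0.26,0,0])

```text
time: 67.63
eef_pos: [514.2, 27.0, 135.3]
eef_rot: [[-0.051, 0.999, 0.002], [0.999, 0.051, -0.0], [-0.0, 0.002, -1.0]]
contact_force: [0.7, 0.4, -0.5]
gripper_width: 0.719
gripper_force: 59.6
```

```bash
python3 st.py
python3 - <<'E'
import json; from plant import arm; from go import goto
s=arm.sense(); json.dump([*s['eef_pos'],92.9],open('cmd.json','w')); goto(378,323.5,131,87.9)
import numpy as np
from h import *
T,im,d,_=shot('top')
for q in blobs(im,(0,0,150),(179,60,255),300): 
    b=rect(T,q,25)
    if 250<b[0]<600 and -100<b[1]<420: print(cen(q),b)
E
```

```text
67.63 [514.2  27.  135.3] yaw 92.93 [ 0.7  0.4 -0.5] 0.719 59.6
from [514.2  27.  135.3  92.9] shift [0.757, -0.303, 0.011] twist 0.056 rows min 7.8
[160.40555556 229.31398467] [461.  320.9 111.6  66.7  87.6]
```

Emit:
arm_command(moves=[0.05,-0.02,0,0.007,0,0.11,-0.044,0,0.014,0,0.17,-0.068,0,0.021,0,0.23,-0.092,0,0.028,0,0.29,-0.116,0,0.035,0,0.35,-0.14,0,0.042,0,0.4,-0.16,0,0.05,0,0.44,-0.176,0,0.056,0])

```text
time: 68.35
eef_pos: [433.4, 200.7, 133.0]
eef_rot: [[0.036, 0.999, 0.0], [0.999, -0.036, 0.001], [0.001, 0.0, -1.0]]
contact_force: [-0.1, 0.0, -0.6]
gripper_width: 0.718
gripper_force: 59.6
```

Run:
```python
from go import goto; import json
s=__import__('plant').arm.sense()
from h import *
from st import *
c=[514.2,27,135.3]; a=np.radians(92.9); X=np.array([np.cos(a),np.sin(a)]);Y=np.array([np.sin(a),-np.cos(a)])
p=np.array(c[:2])+400*(.44*X-.176*Y); json.dump([*p,135.3,87.9],open('cmd.json','w')); goto(378,323.5,131,87.9)
cm,im,d,s=shot('wrist')
v,u=np.mgrid[0:420,0:560]; _,dd=rays(cm,np.c_[u.ravel(),v.ravel()]); p=cm[2]+dd*d.reshape(-1,1)
a=(p-s['eef_pos'])@s['eef_rot']; hs=cv2.cvtColor(im,cv2.COLOR_RGB2HSV).reshape(-1,3)
m=(hs[:,1]<40)&(hs[:,2]>90)&(abs(a[:,1])<30)&(a[:,0]>-20)&(a[:,0]<70)&(abs(a[:,2])<40)
for l in range(-10,60,10):
    k=m&(a[:,0]>l)&(a[:,0]<l+10)
    if k.sum()>10: print(l,'top z rel TCP',(-np.median(a[k,2])).round(1),'y slope',np.polyfit(a[k,1],-a[k,2],1)[0].round(3),k.sum())
```

```text
68.35 [433.4 200.7 133. ] yaw 87.92 [-0.1  0.  -0.6] 0.718 59.6
from [435.  199.2 135.3  87.9] shift [0.305, -0.154, 0.011] twist 0.0 rows min 3.3
-10 top z rel TCP 10.4 y slope -0.006 2174
0 top z rel TCP 10.4 y slope -0.006 2364
10 top z rel TCP 10.4 y slope -0.004 2520
20 top z rel TCP 10.4 y slope -0.004 2711
30 top z rel TCP 10.4 y slope -0.005 2893
40 top z rel TCP 10.4 y slope -0.005 3135
50 top z rel TCP 10.0 y slope -0.007 1952
```

Emit:
arm_command(moves=[0.06,-0.03,0,0,0,0.12,-0.06,0,0,0,0.18,-0.09,0,0,0,0.24,-0.12,0,0,0,0.28,-0.142,0.005,0,0,0.305,-0.154,0.011,0,0,0.305,-0.154,0.011,0,0,0.305,-0.154,0.011,0,0])

```text
time: 69.07
eef_pos: [377.3, 323.1, 128.1]
eef_rot: [[0.036, 0.999, 0.0], [0.999, -0.036, -0.001], [-0.001, 0.0, -1.0]]
contact_force: [0.0, -0.1, -1.4]
gripper_width: 0.721
gripper_force: 59.6
```

Emit:
arm_command(moves=[0,0,0,0,0,0,0,0,0,0,0,0,0,0,0,0,0,0.05,0,0,0,0,0.1,0,0,0,0,0.15,0,0,0,0,0.18,0,0,0,0,0.18,0,0])

```text
time: 69.73
eef_pos: [375.5, 321.5, 53.7]
eef_rot: [[0.038, 0.999, -0.004], [0.999, -0.038, -0.003], [-0.003, -0.004, -1.0]]
contact_force: [-0.7, -0.6, -0.4]
gripper_width: 0.723
gripper_force: 59.6
```

```bash
python3 st.py; python3 tray.py
python3 - <<'E'
from h import *
z=np.load('pics/wt.npz'); im=z['im']; s=arm.sense(); cm=cam('wrist',s)
for q in blobs(im,(0,0,150),(179,45,255),800,3): print('white',cen(q).round(),rect(cm,q,25),rect(cm,q,s['eef_pos'][2]+10.4))
E
```

```text
69.73 [375.5 321.5  53.7] yaw 87.82 [-0.7 -0.6 -0.4] 0.723 59.6
rim n 7319 x [320.9 519.1] y [248.6 399.1] [array([419.3, 322. ]), array([149.4, 198.9]), np.float64(88.0)]
far x [511.7 515.4 519. ] 1741
near x [320.2 323.2 325.8] 974
y+ [390.7 394.4 398. ] 2274
y- [248.3 251.1 274.1] 96
floor z 6.0 15933
white [279. 220.] [375.3 338.3  82.8  58.7  -2.1] [376.  354.   63.5  45.   -2.1]
white [277. 346.] [371.7 252.7  83.1  55.3  -1.9] [373.2 288.4  63.7  42.4  -1.9]
white [432. 183.] [463.5 354.6  64.9  40.5  -2.4] [443.6 366.5  49.8  31.   -2.4]
white [36. 36.] [255.7 443.   52.2  32.4  17.2] [284.4 434.3  40.   24.9  17.2]
```

Emit:
arm_command(moves=[0,0,0.02,0,0,0,0,0.05,0,0,0,0,0.08,0,0,0,0,0.11,0,0,0,0,0.125,0,0,0,0,0.132,0,0,0,0,0.132,0,0,0,0,0.132,0,0])

```text
time: 70.45
eef_pos: [377.7, 323.5, 5.6]
eef_rot: [[0.037, 0.999, 0.001], [0.999, -0.037, 0.0], [0.0, 0.001, -1.0]]
contact_force: [-5.2, -3.0, 13.9]
gripper_width: 0.721
gripper_force: 61.5
```

```bash
python3 st.py
```

```text
70.45 [377.7 323.5   5.6] yaw 87.88 [-5.2 -3.  13.9] 0.721 61.5
```

Emit:
arm_command(moves=[0,0,-0.003,0,0,0,0,-0.003,0,0,0,0,-0.003,0,0.76,0,0,-0.003,0,0.79,0,0,-0.003,0,0.79,0,0,-0.01,0,0.79,0,0,-0.05,0,0.79,0,0,-0.12,0,0.79])

```text
time: 71.12
eef_pos: [374.8, 321.8, 49.4]
eef_rot: [[0.037, 0.999, -0.005], [0.999, -0.037, -0.003], [-0.004, -0.005, -1.0]]
contact_force: [1.0, 0.0, -0.4]
gripper_width: 0.79
gripper_force: 0.0
```

Emit:
arm_command(moves=[0,0,-0.08,0,1,0,0,-0.17,0,1,0,0,-0.25,0,1,0,0,-0.32,0,1,0,0,-0.32,0,1,0,0,-0.32,0,1,0,0,-0.32,0,1,0,0,-0.32,0,1])

```text
time: 71.78
eef_pos: [376.2, 322.7, 177.8]
eef_rot: [[0.037, 0.999, -0.003], [0.999, -0.037, -0.002], [-0.002, -0.002, -1.0]]
contact_force: [-0.4, 0.1, 0.6]
gripper_width: 0.999
gripper_force: 0.0
```

```bash
python3 st.py; python3 tray.py
python3 - <<'E'
from h import *
z=np.load('pics/wt.npz'); im,d=z['im'],z['d']; s=arm.sense(); cm=cam('wrist',s)
v,u=np.mgrid[0:420,0:560]; _,dd=rays(cm,np.c_[u.ravel(),v.ravel()]); p=cm[2]+dd*d.reshape(-1,1)
for q in blobs(im,(0,0,150),(179,45,255),800,3):
    m=np.zeros(im.shape[:2],np.uint8); cv2.drawContours(m,[q],-1,255,-1); m=cv2.erode(m,np.ones((5,5))); P=p[m.ravel()>0]
    A=np.c_[P[:,:2]-P[:,:2].mean(0),np.ones(len(P))]; f=np.linalg.lstsq(A,P[:,2],rcond=None)[0]
    print('white',cen(q).round(),rect(cm,q,20),'z',f[2].round(1),'slope',f[:2].round(3))
E
```

```text
71.78 [376.2 322.7 177.8] yaw 87.88 [-0.4  0.1  0.6] 0.999 0.0
rim n 3427 x [319.1 519. ] y [246.3 398.8] [array([418.8, 322.2]), array([148.6, 198.4]), np.float64(87.6)]
far x [511.3 515.1 519.1] 678
near x [318.7 322.2 325.5] 558
y+ [390.6 394.1 397.8] 745
y- [246.9 250.3 253.3] 475
floor z 6.1 10116
white [68. 56.] [183.4 456.5 170.1  94.8  17.2] z 2.9 slope [ 0.151 -0.151]
white [370. 191.] [460.3 317.8 113.4  68.4  88. ] z 27.3 slope [-0.341  0.118]
white [282. 188.] [376.  324.5 109.8  63.8  87.6] z 17.4 slope [-0.001  0.116]
```

Run:
```python
from h import *
z=np.load('pics/wt.npz'); im,d=z['im'],z['d']; s=arm.sense(); cm=cam('wrist',s)
v,u=np.mgrid[0:420,0:560]; _,dd=rays(cm,np.c_[u.ravel(),v.ravel()]); p=cm[2]+dd*d.reshape(-1,1)
w=cv2.cvtColor(im,cv2.COLOR_RGB2HSV).reshape(-1,3); m=(w[:,1]<45)&(w[:,2]>110)
for x in (350,376,402,434,460,486):
    print(x,[(y,np.percentile(p[k,2],[5,50,95]).round(1).tolist()) for y in (275,300,322,345,368) if (k:=m&(abs(p[:,0]-x)<6)&(abs(p[:,1]-y)<8)).sum()>10])
```

```text
350 [(275, [14.8, 15.9, 17.1]), (300, [14.9, 16.0, 17.1]), (322, [15.1, 16.0, 17.3]), (345, [14.6, 16.0, 17.0]), (368, [6.1, 15.8, 17.1])]
376 [(275, [15.0, 16.0, 16.9]), (300, [14.9, 16.0, 17.1]), (322, [14.6, 15.8, 17.0]), (345, [14.9, 16.2, 17.2]), (368, [14.8, 16.0, 17.1])]
402 [(275, [6.1, 15.8, 17.0]), (300, [14.8, 16.0, 16.9]), (322, [15.0, 16.0, 17.1]), (345, [14.7, 15.9, 17.0]), (368, [14.6, 15.9, 17.2])]
434 [(275, [24.8, 25.8, 27.0]), (300, [24.8, 25.9, 27.0]), (322, [10.7, 25.8, 27.0]), (345, [6.0, 25.6, 26.8]), (368, [5.7, 25.1, 26.8])]
460 [(275, [24.9, 25.9, 26.9]), (300, [24.8, 26.0, 27.0]), (322, [24.6, 25.9, 27.2]), (345, [24.7, 25.9, 27.1]), (368, [6.5, 25.6, 26.9])]
486 [(275, [24.9, 25.8, 27.0]), (300, [24.8, 25.9, 26.9]), (322, [24.6, 25.8, 26.9]), (345, [24.5, 25.8, 26.9]), (368, [5.7, 25.5, 26.9])]
```

All three boards lie flat, with tops at z≈16 and z≈26 and even all over. The robot is clear and touching nothing, so I hand in.

```bash
python3 -c "
from plant import arm
print(arm.close_job())"
```

```text
the job is handed in; nothing more can be done
None
```

The job is handed in at about 72 s: both marks were fired with the boards measured flush, all three boards lie flat in the tray (two as a pile, one beside it), and I kept the arm clear of the bystanders but did not re-measure them at the end.

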